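Seat a glass blank in the three-point bonding nest and clamp it

ROBOT

A 6-joint arm with a two-finger parallel gripper is mounted at the origin on a cart in front of the work surface, level with it; the furniture and walls round the work are solid. World frame = base frame: x ahead of the robot, y to its left, z up, the work surface at z = 0. Lengths are in m, angles in rad, forces in N, time in s.
With the tool pointing down it reaches from about 0.3 to 0.825 m from the base axis. Payload 5.4 kg.
Tool frame: the origin (TCP) lies midway between the tips of the shut fingers; the grasp point (between the pads) lies ctrl.tcp_to_grasp behind it (ctrl.tcp_to_grasp is the distance from the TCP to the grasp point, in m); z points along the fingers, y is the direction in which the jaws open and shut (so a half turn about z gives the same grasp; the last joint's range is limited). The gripper opens to 92 mm and grips with 3 to 60 N. Pads are 20 mm wide; open, the fingers measure 128 mm over their backs; the gripper's body (75 mm by 189 mm) begins 69 mm behind the grasp point.
Start: joints at [1.138, 0.158, 1.597, -0, 1.386, -0.21], TCP at [0.127, 0.561, 0.215] pointing down, gripper open.
Joint ranges: [-2.91, 2.91], [-0.94, 2.29], [0.18, 2.7], [-1.29, 4.43], [0.17, 2.64], [-3, 3]. Speed limits (rad/s): [2.57, 2.57, 3.14, 3.14, 3.14, 3.14].

INTERFACE

Orientations are given as a unit quaternion [w, x, y, z].
In Python, from plant import ctrl gives the robot as it stands.
- The arm moves only by the shell command python3 -m jog 'ROWS' [FORCE]. ROWS is text: rows parted by semicolons, each of 7 numbers parted by spaces: the shift along the tool's x, y, z in units of 15 cm (1.0 is 15 cm), then the turn, a rotation vector about the tool's x, y, z in units of 180 degrees (1.0 is 180 degrees), then the gripper command: -1 is shut, 1 is fully open, values between are in proportion. In form: dx dy dz ax ay az claw; .... A call has 1 to 5 rows; each row is the pose to reach, as a shift and turn from the pose commanded when the call began, along the tool's axes at that moment, turning the shorter way round; what a row does not reach only later rows make up. A row lasts 1/8 s, in which the tool goes at most 62.5 mm and 10.7 degrees, less where a joint would pass 70% of its speed; a pose out of reach is approached as far as the arm can. A call with a number of a shift or a turn outside -1 to 1 is refused whole. A call with a gripper value outside its range is refused whole. The fingers move at their own pace and stop on an object; FORCE is the grip in N (left out, the last holds). Time passes only in rows, so rows that repeat a pose let the fingers close. It gives the time, the measured TCP pose, the force and the opening at its end, in the units of the state.
- ctrl.observe(): the state, without advancing time (a new reading comes with each control period).
- ctrl.camera(name): name is "scene" or "top"; returns a dict with "img" (480x640x3 uint8, blue, green, red), "mtx" (3x3 intrinsics, pixels), "R" (3x3) and "t" (3): a world point X has camera coordinates R X + t. Camera axes: x right, y down, z forward; pixel columns grow to the right and rows downward; lengths in m; the calibration is good to about 2 mm. A picture is of the moment at which its call begins. There is no depth.
- ctrl.close_job(): hands the job in, once; it reports no verdict.
Trained networks look in the newest picture that a camera, given by its name, has taken for a name from the list of things; names that differ only in an ending like _2 or _b are one class to them, and where a whole thing is asked for, a point or a joint stands for the part that bears it (a point fixed in the world has none). Each returns a list of dicts, best first, with "conf" (0 to 1); they miss things now and then, are a little off and sometimes report something else, mostly with a low value. They report only what shows in the picture. A call takes as long as a camera call. They do not tell look-alikes from the thing itself.
- ctrl.search_frame(camera, label): "rect" ([left, top, width, height] as shares, 0 to 1, of the picture: columns of its width, rows of its height, round what is visible of it).
- ctrl.cut_out(camera, label): "region" (480x640 bool, what is visible of it) and "rect" ([left, top, width, height] as shares, 0 to 1, of the picture: columns of its width, rows of its height, round what is visible of it).
- ctrl.mark_of(camera, label): "location" ([column, row] as shares, 0 to 1, of the picture: columns of its width, rows of its height: a listed point, or the origin of a listed thing).
The state is a dict: "clock": time; "joints": joint angles; "qd": joint speeds; "effort": joint torques, N m; "ee_pos": TCP position; "eef_rot": TCP orientation; "force": force on the tool from outside, world axes, zero at the start; "moment": the same for the moment, N m; "width": opening from 0.0 (shut) to 1.0 (fully open).
Only numpy, scipy, OpenCV 4.12 (cv2) and the standard library are available. Lean on these libraries where they do the work, as an engineer would, in place of code of your own. Each camera call takes 0.05 s, during which the arm holds its last target.

TASK

Load the round glass blank into the dark bonding nest: take it off its felt pad and lay it flat on the nest's white slide plate, then, with the swing clamp still open, nudge it along the plate towards the two steel pins until you feel it bear on both of them at once, and keep that light pressure on for a moment. Then swing the black clamp handle all the way round to its stop, so that the spring roller holds the glass against both pins, and let go. The edge of the glass chips easily: a few newtons are enough to seat it, never press it against either pin with more than about 10 N, and leave the glue bottle, the glue tin and the marker pen where they are.

Things in the scene. Friction and masses are not known exactly. Their poses are not given: they have to be found in the camera images.
- glass: round pale blue-green glass blank, 60 mm diameter, 16 mm thick, about 0.08 to 0.17 kg, lying flat on an oval cream felt pad (52 x 84 x 8 mm); origin at the centre of its underside, z up, so its top is 16 mm above the origin
- nest: bonding nest, fixed to the bench: dark base 166 x 96 x 12 mm (x -121 to +45 in its frame) with a white slide plate 92 x 84 mm on it (x -67 to +25), whose top is 16 mm above the bench. Origin on the bench, below the centre of the seated glass; +x points from the clamp pivot towards the pins, the way the glass is nudged; y to the left of that, z up
- nest_seat (a point): centre of the seat, on the top of the white slide plate (16 mm above the nest's origin): the seated glass has its origin here; axes as the nest. Pins and plate are slippery, fingers are not: pushed off-centre, the glass can bear on one pin only, and the push then feels a sideways force, away from that pin; let the push give way in that direction until the sideways force is nearly gone and both pins carry
- pin_left: fixed steel locating pin, 10 mm diameter, rising 14 mm above the slide plate; origin on its axis at the height of the slide plate's top; it stands at x +22.5, y +26.8 mm in the nest's frame, so that the rim of the seated glass touches it 50 degrees to the left of the nest's +x
- pin_right: the same pin at x +22.5, y -26.8 mm in the nest's frame, 50 degrees to the right
- clamp (a joint): angle of the swing clamp about its upright pivot (rad): 0 fully open (it starts between 0 and 0.25), growing anticlockwise seen from above to 1.728 at its stop, which is closed. It stays where it is left (friction 0.06 N m). At angle q the plunger lies from the pivot in the direction q - 1.658 rad from the nest's +x, the handle in the opposite direction; closing moves the handle from the +y side towards -y
- clamp_pivot (a point): pivot axis of the swing clamp, at x -98 mm, y 0 in the nest's frame, 24 mm above the bench; the arm is 12 mm high (18 to 30 mm above the bench) and 16 mm wide, its pivot screw rises to 37 mm
- clamp_handle (a point): upright black handle of the clamp, a round post 16 mm in diameter (19 mm at its cap) whose axis is 55 mm from the pivot; the post stands free from 23 to 61 mm above the bench; this point is on its axis, 42 mm above the bench
- clamp_nose: spring plunger at the end of the clamp arm with a free brass roller of 12 mm diameter; origin on the roller's axis, 66 mm from the pivot, 24 mm above the bench. Spring 2.3 N when out, 0.9 N more per mm, 7 mm travel. From about 1.45 rad on it rolls up the rim of the seated glass and the handle gets stiffer (some newtons); past 1.658 rad it is over centre; closed, it holds the glass with about 5 N
- dropper: white glue dropper bottle with blue cap, 29 mm diameter, 74 mm high, standing to the right of the nest, by the glue tin; origin at its base; not to be moved
- glue_tin: grey-white glue tin with lid, 67 mm diameter, 59 mm high, standing to the right of the nest; origin at its base; not to be moved
- marker: black marker pen, 15 mm thick, 133 mm long, lying on the bench in front of the nest; origin under its middle, its length along its own y; not to be moved
There are look-alikes about, which are no part of the job. What is meant by the glass is not brown, and is the smaller of those in its own colour.

How it is judged:
By the outcome, as a careful person would: the job done as asked, in the order asked, and still so for the second after the job is handed in, with the robot touching nothing.
It also fails if it takes over 72 s, if anything falls off the work surface, if the arm or the gripper's body presses on something with over 40 N, if the wrist force passes 120 N, or if a joint passes its speed limit or range.

## Working session

There is one attempt and no reset: what is moved stays moved. The work goes in short steps, Python scripts to look and compute and a shell command to move; the robot and the scene stay as the last step left them, time stands still between calls to the robot, and variables do not carry over. Pictures are saved under pics/ and viewed, and the job is handed in when it is done.

```bash
ls; mkdir -p pics; python3 - <<'E'
from plant import ctrl
import cv2
s=ctrl.observe();print(s, ctrl.tcp_to_grasp)
for n in("scene","top"):
    c=ctrl.camera(n);cv2.imwrite(f"pics/{n}0.png",c["img"]);print(n,c["mtx"].tolist(),c["R"].tolist(),c["t"].tolist())
E
```

```text
pics
{'clock': 0.0, 'joints': array([ 1.13792311e+00,  1.59047023e-01,  1.59817806e+00,  2.82229514e-05,
        1.38622013e+00, -2.10062041e-01]), 'qd': array([-2.60634431e-04,  1.04362784e-03, -7.62801966e-07, -1.50501039e-03,
       -5.01766986e-04,  1.94453941e-04]), 'effort': array([-1.55246937e-03, -3.85581565e+01, -3.22104156e+01,  6.99997600e-02,
        3.81880137e-02, -1.53383207e-04]), 'ee_pos': array([0.12678794, 0.56022237, 0.2136472 ]), 'eef_rot': array([-3.05824853e-04,  1.11177825e-01,  9.93800097e-01, -8.74444472e-04]), 'force': array([ 0.03407737, -0.20838088,  0.02590992]), 'moment': array([0.02236163, 0.00841192, 0.0131867 ]), 'width': 1.0015100971794855} 0.0187
scene [[435.4272102575667, 0.0, 321.08997746380476], [0.0, 435.4272102575667, 240.24754405868543], [0.0, 0.0, 1.0]] [[0.5629999983219661, -0.8263815985343802, 0.011155962227827302], [-0.6268644492759771, -0.43579116978871435, -0.6458537129784966], [0.5385832935799183, 0.35662236320503854, -0.7633796735168293]] [-0.16830757875110505, 0.43690790803731894, 0.6627495724712839]
top [[612.7003798563699, 0.0, 322.67830159807477], [0.0, 612.7003798563699, 228.77310844859426], [0.0, 0.0, 1.0]] [[0.018948156323391297, -0.9998190981021935, -0.0016548238761206016], [-0.9914125444041757, -0.01857459045799208, -0.12944555375661357], [0.12939139913449732, 0.004093367737513775, -0.9915851502370248]] [0.16652570418641618, 0.4963317524217543, 1.4069432498948573]
```

View pics/scene0.png

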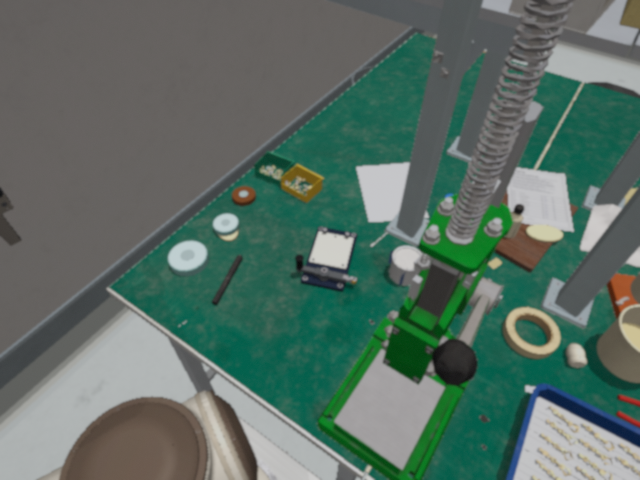

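View pics/top0.png

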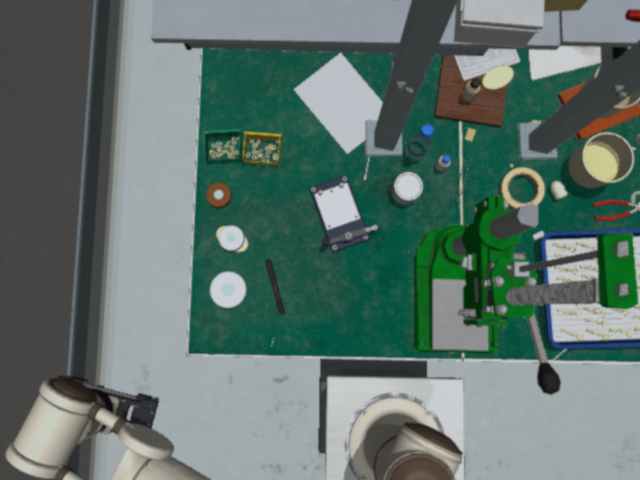

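The top view shows the small glass on its pad at about (232,238), with the larger look-alike at (228,290) and a brown one at (218,195). The nest is at (340,212) with its pins at the far end, and the black handle is at about (325,243). Next I'll localize these with the networks.

```bash
cat > h.py <<'E'
from plant import ctrl
import numpy as np, cv2
from scipy.spatial.transform import Rotation as Ro
def ray(c,uv,z):
    K,R,t=c["mtx"],np.array(c["R"]),np.array(c["t"])
    d=R.T@np.linalg.inv(K)@np.array([uv[0],uv[1],1.]);o=-R.T@t
    return o+d*(z-o[2])/d[2]
def proj(c,X):
    p=np.array(c["R"])@np.array(X)+np.array(c["t"]);p=np.array(c["mtx"])@p;return p[:2]/p[2]
E
python3 - <<'E'
from h import *
np.set_printoptions(precision=4,suppress=True)
Z=dict(glass=.008,nest=0,nest_seat=.016,pin_left=.016,pin_right=.016,clamp_pivot=.024,clamp_handle=.042,clamp_nose=.024,dropper=0,glue_tin=0,marker=0)
for n in("top","scene"):
    c=ctrl.camera(n)
    cv2.imwrite(f"pics/{n}_z.png",cv2.resize(c["img"][150:330,180:420] if n=="top" else c["img"][140:320,150:450],None,fx=3 if n=="top" else 2.6,fy=3 if n=="top" else 2.6,interpolation=cv2.INTER_CUBIC))
    for k,z in Z.items():
        for d in ctrl.mark_of(n,k)[:3]:
            uv=np.array(d["location"])*[640,480]
            print(n,k,round(d["conf"],2),uv,ray(c,uv,z)[:2])
print(ctrl.observe()["clock"])
E
```

```text
top glass 0.93 [232.896 236.784] [0.473  0.3898]
top glass 0.68 [217.792 195.888] [0.5714 0.4299]
top glass 0.62 [225.408 287.088] [0.3532 0.4029]
top nest 0.62 [332.672 199.824] [0.5683 0.1532]
top nest_seat 0.82 [335.296 200.88 ] [0.563 0.147]
top pin_left 0.55 [321.792 192.192] [0.5835 0.1797]
top pin_left 0.39 [332.096 201.408] [0.5616 0.1547]
top pin_right 0.7 [334.528 199.68 ] [0.5659 0.1489]
top pin_right 0.46 [340.096 186.576] [0.598  0.1361]
top clamp_pivot 0.76 [348.672 234.576] [0.4815 0.1143]
top clamp_handle 0.95 [327.296 240.912] [0.4636 0.1645]
top clamp_nose 0.4 [376.32  226.608] [0.5017 0.0492]
top dropper 0.49 [335.296 197.184] [0.5749 0.1469]
top glue_tin 0.85 [405.376 188.976] [ 0.5983 -0.0225]
top marker 0.75 [276.224 285.312] [0.3599 0.2837]
top marker 0.31 [232.32  235.296] [0.4775 0.3925]
scene glass 0.69 [244.096 194.784] [0.5769 0.4293]
scene glass 0.64 [188.992 260.592] [0.3438 0.3909]
scene glass 0.56 [224.32  227.424] [0.4639 0.3941]
scene nest 0.89 [332.096 244.08 ] [0.5741 0.156 ]
scene nest_seat 0.88 [330.496 244.08 ] [0.5606 0.1521]
scene pin_left 0.65 [299.584 263.712] [0.4739 0.1773]
scene pin_left 0.6 [322.816 237.12 ] [0.568  0.1786]
scene pin_right 0.41 [347.2   236.496] [0.6023 0.1327]
scene clamp_pivot 0.97 [325.824 276.288] [0.4739 0.1072]
scene clamp_handle 0.78 [301.12  265.104] [0.4572 0.1602]
scene clamp_nose 0.37 [351.68 280.32] [0.4967 0.0558]
scene glue_tin 0.75 [404.224 272.784] [ 0.5965 -0.0228]
scene marker 0.57 [229.888 277.68 ] [0.3645 0.2885]
1.3
```

View pics/top_z.png

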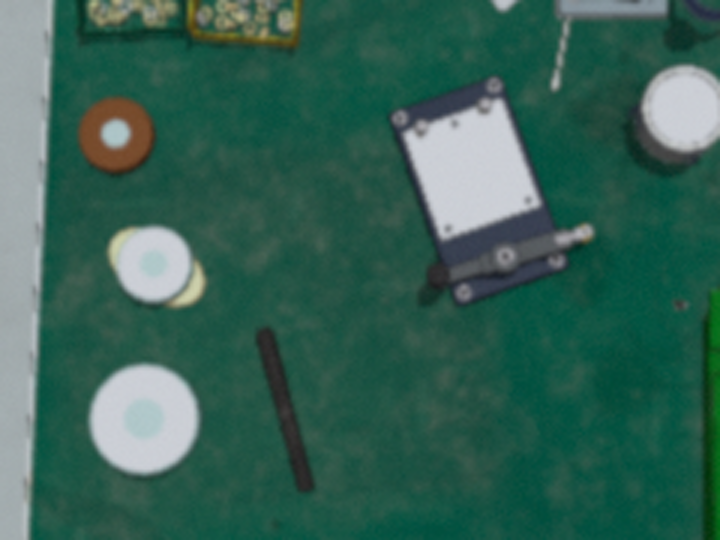

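View pics/scene_z.png

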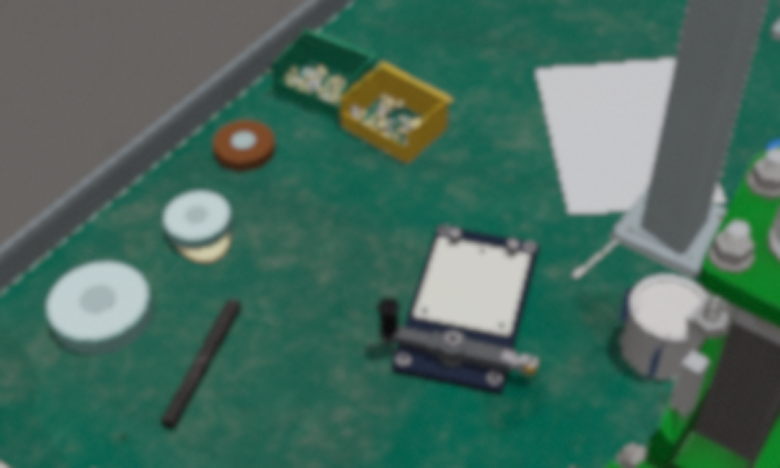

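```bash
cat > fit.py <<'E'
from h import *
from scipy.optimize import least_squares
np.set_printoptions(precision=4,suppress=True)
def mask_col(img,lo,hi,box):
    m=np.zeros(img.shape[:2],np.uint8);x0,y0,x1,y1=box
    hsv=cv2.cvtColor(img,cv2.COLOR_BGR2HSV);m[y0:y1,x0:x1]=cv2.inRange(hsv,lo,hi)[y0:y1,x0:x1];return m
def hullpred(c,pts):
    u=np.array([proj(c,p) for p in pts],np.float32);h=cv2.convexHull(u)
    M=cv2.moments(h);return np.array([M['m10'],M['m01']])/M['m00'],M['m00']
th=np.linspace(0,2*np.pi,60)
def cyl(x,y,r,z0,z1): return [(x+r*np.cos(a),y+r*np.sin(a),z) for a in th for z in(z0,z1)]
def glassfit(c,reg,z0):
    M=cv2.moments(reg.astype(np.uint8),True);m=np.array([M['m10'],M['m01']])/M['m00']
    x=ray(c,m,z0+.008)[:2]
    s=least_squares(lambda p:hullpred(c,cyl(p[0],p[1],.03,z0,z0+.016))[0]-m,x)
    return s.x,M['m00'],hullpred(c,cyl(*s.x,.03,z0,z0+.016))[1]
E
python3 - <<'E'
from fit import *
tri=[]
for n in("top","scene"):
    c=ctrl.camera(n);
    for d in ctrl.cut_out(n,"glass")[:3]:
        print(n,"glass",round(d["conf"],2),np.array(d["rect"])*[640,480,640,480],*glassfit(c,d["region"],.008))
    u=np.array([[391,117],[497,76],[567,266],[462,305]])/3+[180,150] if n=="top" else None
    if n=="top":
        W=np.array([ray(c,p,.012)[:2] for p in u]);print("base corners",W,np.linalg.norm(np.diff(W,axis=0),axis=1))
    box=(305,170,375,240) if n=="top" else (300,220,365,275)
    m=mask_col(c["img"],(0,0,150),(180,60,255),box)
    nn,l,st,ce=cv2.connectedComponentsWithStats(m);i=1+np.argmax(st[1:,4]);print(st[i])
    cnt=max(cv2.findContours((l==i).astype(np.uint8),0,1)[0],key=cv2.contourArea).reshape(-1,2)
    Wp=np.array([ray(c,p,.016)[:2] for p in cnt],np.float32)
    print("plate",n,cv2.minAreaRect(Wp*1000))
E
```

```text
top glass 0.94 [205.888 183.12   27.968  27.12 ] [0.5727 0.4274] 515.0 526.9030175968073
top glass 0.79 [208.704 270.192  38.72   40.176] [0.3487 0.3957] 1073.0 542.6486580485944
top glass 0.77 [219.584 225.12   29.12   23.616] [0.4706 0.3927] 510.0 530.6202006498352
base corners [[0.5916 0.2074]
 [0.6267 0.123 ]
 [0.4741 0.0654]
 [0.4415 0.1481]] [0.0914 0.1631 0.0889]
[ 315  183   45   47 1315]
plate top ((551.8825073242188, 143.75286865234375), (93.153564453125, 83.94534301757812), 20.87270164489746)
scene glass 0.97 [170.112 241.488  39.424  39.504] [0.3454 0.3911] 1162.0 575.936096628895
scene glass 0.79 [213.376 213.216  27.52   22.416] [0.4693 0.3912] 445.0 483.4476879698923
scene glass 0.69 [232.32  186.48   24.512  16.608] [0.568 0.421] 383.0 416.21921451354865
[ 310  231   43   37 1152]
plate scene ((549.9505004882812, 142.582763671875), (92.99166107177734, 84.56562805175781), 20.548139572143555)
```

Measured: the glass is at about (0.470, 0.392), from two views that agree. The seat is at about (0.570, 0.150) with nest yaw 20.7°, and the clamp is nearly open. I'll move with the jaws along the nest's y (110.7°).

```bash
cat > go.py <<'E'
import sys
from h import *
np.set_printoptions(precision=4,suppress=True)
# usage: go.py x y z yawdeg(of tool y)
s=ctrl.observe();q=s["eef_rot"];R=Ro.from_quat([q[1],q[2],q[3],q[0]]).as_matrix()
p=np.array(s["ee_pos"])
if len(sys.argv)>1:
    x,y,z,w=map(float,sys.argv[1:5]);w=np.radians(w)
    ty=np.array([np.cos(w),np.sin(w),0]);tz=np.array([0,0,-1.]);T=np.stack([np.cross(ty,tz),ty,tz],1)
    if (R[:,1]@ty)<0: T[:,:2]*=-1
    print("shift",R.T@(np.array([x,y,z])-p)/.15,"turn",Ro.from_matrix(R.T@T).as_rotvec()/np.pi)
n=np.radians(20.7);N=np.array([[np.cos(n),np.sin(n)],[-np.sin(n),np.cos(n)]])
print("t",s["clock"],"p",p,"yaw_y",np.degrees(np.arctan2(R[1,1],R[0,1])),"nest",N@(p[:2]-[.570,.150])*1000,"F",s["force"],"Fnest",N@s["force"][:2],"w",s["width"]*92,"j",s["joints"])
E
python3 go.py 0.47 0.392 0.2 110.7
python3 -m jog '-1 -0.24 0.1 0 0 -0.186 1;-1 -0.24 0.1 0 0 -0.186 1;-1 -0.24 0.1 0 0 -0.186 1;-1 -0.24 0.1 0 0 -0.186 1'
python3 go.py 0.47 0.392 0.12 110.7
```

```text
shift [-2.4783 -0.5922  0.0975] turn [ 0.      0.     -0.1859]
t 1.5 p [0.1271 0.5608 0.2146] yaw_y 77.23403983460763 nest [-269.1319  540.8294] F [0.2925 0.1178 0.2959] Fnest [0.3152 0.0068] w 92.10198472202522 j [ 1.1379  0.1584  1.597   0.      1.3862 -0.2101]
clock: 2.0
ee_pos: [0.2678, 0.4911, 0.1992]
eef_rot: [-0.0, -0.179, 0.984, -0.0]
force: [-0.1, -1.0, -0.6]
width: 0.999
shift [-1.0286 -1.0931  0.5288] turn [-0.0002 -0.     -0.0003]
t 2.0 p [0.2678 0.4911 0.1992] yaw_y 110.65075377215881 nest [-162.1464  425.8781] F [-0.0797 -0.9806 -0.636 ] Fnest [-0.4212 -0.8891] w 91.88920475794957 j [ 0.8559  0.1303  1.659  -0.0006  1.3527 -1.0752]
```

```bash
python3 -m jog '-1 -1 0.5 0 0 0 1;-1 -1 0.5 0 0 0 1;-1 -1 0.5 0 0 0 1;-1 -1 0.5 0 0 0 1;-1 -1 0.5 0 0 0 1'
python3 go.py 0.47 0.392 0.040 110.7
python3 - <<'E'
from fit import *
for n in("top","scene"):
    c=ctrl.camera(n);cv2.imwrite(f"pics/{n}_a.png",cv2.resize(c["img"][150:330,150:450],None,fx=2.5,fy=2.5,interpolation=cv2.INTER_CUBIC))
E
```

```text
clock: 2.62
ee_pos: [0.4601, 0.4035, 0.1232]
eef_rot: [-0.001, -0.178, 0.984, -0.0]
force: [-0.5, -0.1, 0.4]
width: 0.998
shift [-0.0363 -0.0944  0.5545] turn [-0.0002 -0.0007 -0.001 ]
t 2.625 p [0.4601 0.4035 0.1232] yaw_y 110.51217958253025 nest [-13.2279 275.9543] F [-0.5245 -0.0637  0.3887] Fnest [-0.5132  0.1259] w 91.84844470025394 j [ 0.5228  0.3351  1.5734 -0.0002  1.2353 -1.4059]
```

View pics/scene_a.png

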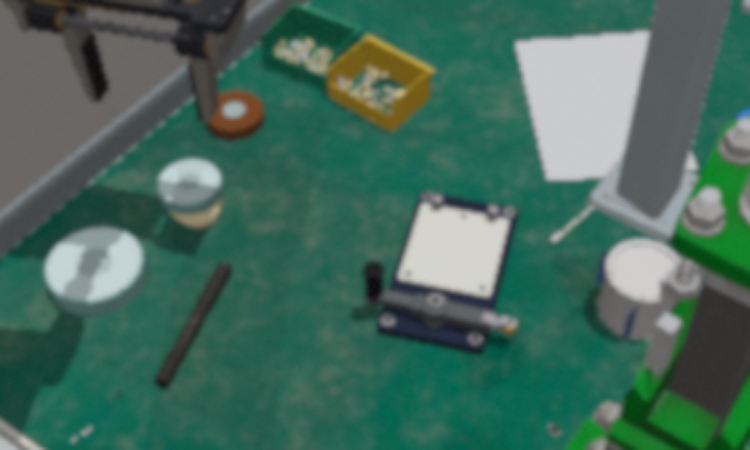

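View pics/top_a.png

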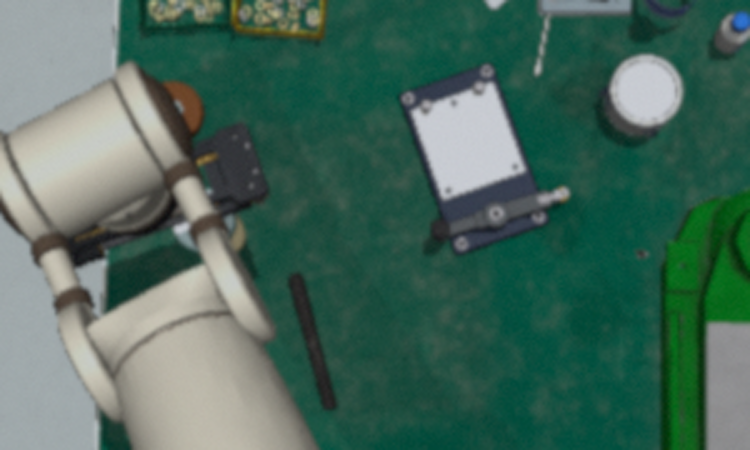

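The gripper is above the glass and open, and nothing is in its way. Descending now.

```bash
python3 -m jog '-0.036 -0.094 0.3 0 0 0 1;-0.036 -0.094 0.55 0 0 0 1;-0.036 -0.094 0.55 0 0 0 1;-0.036 -0.094 0.55 0 0 0 1'
python3 go.py 0.47 0.392 0.011 110.7
```

```text
clock: 3.22
ee_pos: [0.4692, 0.3954, 0.0443]
eef_rot: [0.001, -0.18, 0.984, 0.001]
force: [0.6, 1.1, -0.4]
width: 1.0
shift [ 0.0038 -0.0231  0.2216] turn [0.0002 0.0009 0.0005]
t 3.225 p [0.4692 0.3954 0.0443] yaw_y 110.79455577243661 nest [ -7.5402 265.1745] F [ 0.5905  1.1479 -0.4323] Fnest [0.9581 0.865 ] w 91.95582152003466 j [ 0.5035  0.434   1.6159  0.0001  1.0888 -1.4303]
```

```bash
python3 -m jog '0 0 0.1 0 0 0 1;0 0 0.19 0 0 0 1;0 0 0.19 0 0 0 1;0 0 0.19 0 0 0 1'
python3 go.py 0.47 0.392 0.011 110.7
```

```text
clock: 3.72
ee_pos: [0.4689, 0.394, 0.0136]
eef_rot: [-0.0, -0.18, 0.984, -0.0]
force: [0.2, 0.2, 0.2]
width: 1.001
shift [-0.0024 -0.0151  0.0172] turn [-0.     -0.      0.0001]
t 3.725 p [0.4689 0.394  0.0136] yaw_y 110.71140478737524 nest [ -8.3698 263.9824] F [0.2104 0.2481 0.2202] Fnest [0.2846 0.1577] w 92.07918037785099 j [ 0.5018  0.4787  1.6247 -0.      1.0383 -1.4305]
```

```bash
python3 -m jog '-0.002 -0.013 0.014 0 0 0 1;-0.002 -0.013 0.014 0 0 0 -1;-0.002 -0.013 0.014 0 0 0 -1;-0.002 -0.013 0.014 0 0 0 -1;-0.002 -0.013 0.014 0 0 0 -1' 12
python3 -m jog '0 0 0 0 0 0 -1;0 0 0 0 0 0 -1'
python3 go.py
```

```text
clock: 4.35
ee_pos: [0.4698, 0.3923, 0.0116]
eef_rot: [0.0, -0.18, 0.984, 0.0]
force: [0.3, -0.1, 0.3]
width: 0.643
clock: 4.6
ee_pos: [0.4698, 0.3923, 0.0116]
eef_rot: [0.0, -0.18, 0.984, 0.0]
force: [-0.6, -0.2, 0.9]
width: 0.65
t 4.6 p [0.4698 0.3923 0.0116] yaw_y 110.71781770558538 nest [ -8.0687 262.0971] F [-0.5757 -0.2378  0.874 ] Fnest [-0.6226 -0.019 ] w 59.84458703061294 j [ 0.4986  0.4809  1.6263  0.      1.0342 -1.4338]
```

```bash
python3 -m jog '0 0 -0.1 0 0 0 -1;0 0 -0.3 0 0 0 -1;0 0 -0.6 0 0 0 -1;0 0 -0.6 0 0 0 -1;0 0 -0.6 0 0 0 -1'
python3 go.py 0.5419 0.1394 0.09 110.7
python3 - <<'E'
from fit import *
for n in("top","scene"):
    c=ctrl.camera(n);cv2.imwrite(f"pics/{n}_b.png",cv2.resize(c["img"][130:310,150:450],None,fx=2.5,fy=2.5,interpolation=cv2.INTER_CUBIC))
E
```

```text
clock: 5.22
ee_pos: [0.4694, 0.3921, 0.1014]
eef_rot: [-0.0, -0.18, 0.984, -0.0]
force: [-0.6, 0.8, -1.6]
width: 0.648
shift [ 0.144  -1.7466  0.0761] turn [-0.     -0.0001  0.0001]
t 5.225 p [0.4694 0.3921 0.1014] yaw_y 110.7168224811525 nest [ -8.4978 262.0092] F [-0.6202  0.7844 -1.6437] Fnest [-0.3029  0.953 ] w 59.57951069829931 j [ 0.4986  0.3577  1.5908 -0.      1.1935 -1.4338]
```

View pics/scene_b.png

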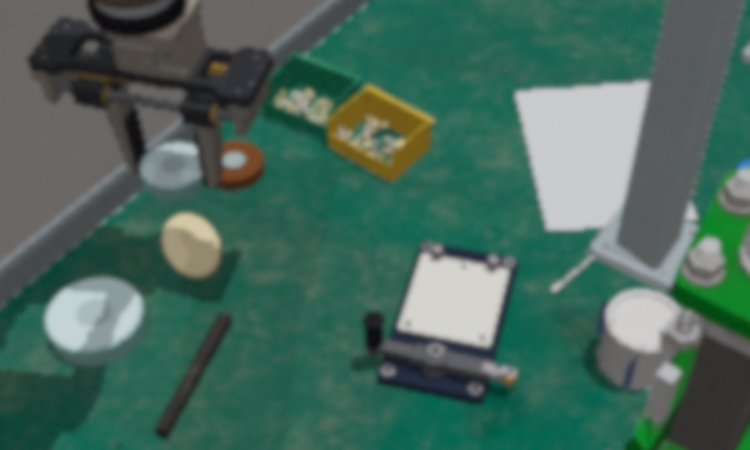

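The glass is held level and the pad has stayed on the bench. Moving over the nest at nest x of about -30.

```bash
python3 -m jog '0.07 -0.4 0 0 0 0 -1;0.07 -0.8 0 0 0 0 -1;0.07 -0.9 0 0 0 0 -1'
python3 -m jog '0.075 -0.4 0.05 0 0 0 -1;0.075 -0.7 0.1 0 0 0 -1;0.075 -0.83 0.1 0 0 0 -1;0.075 -0.84 0.1 0 0 0 -1;0.075 -0.84 0.1 0 0 0 -1'
python3 go.py 0.5419 0.1394 0.03 110.7
python3 - <<'E'
from fit import *
for n in("top","scene"):
    c=ctrl.camera(n);cv2.imwrite(f"pics/{n}_c.png",cv2.resize(c["img"][150:310,230:470],None,fx=3,fy=3,interpolation=cv2.INTER_CUBIC))
    for d in ctrl.mark_of(n,"glass")[:3]:
        uv=np.array(d["location"])*[640,480];print(n,d["conf"],ray(c,uv,.085)[:2])
E
```

```text
clock: 5.7
ee_pos: [0.5077, 0.2593, 0.1001]
eef_rot: [-0.001, -0.178, 0.984, -0.0]
force: [-0.6, -0.5, -2.0]
width: 0.651
clock: 6.32
ee_pos: [0.5414, 0.1418, 0.0865]
eef_rot: [-0.0, -0.18, 0.984, 0.0]
force: [0.3, 0.2, 0.1]
width: 0.649
shift [ 0.0027 -0.0166  0.3769] turn [ 0.0002 -0.      0.0004]
t 6.325 p [0.5414 0.1418 0.0865] yaw_y 110.77612462506698 nest [-29.6226   2.4684] F [0.252  0.1802 0.1135] Fnest [0.2994 0.0795] w 59.74672354926659 j [ 0.0399  0.2531  1.7545  0.0007  1.1343 -1.8938]
top 0.72 [0.3438 0.3874]
top 0.68 [0.5518 0.4142]
top 0.53 [0.5446 0.1403]
scene 0.8 [0.5384 0.1436]
scene 0.8 [0.5166 0.3684]
scene 0.7 [0.3058 0.3353]
```

View pics/scene_c.png

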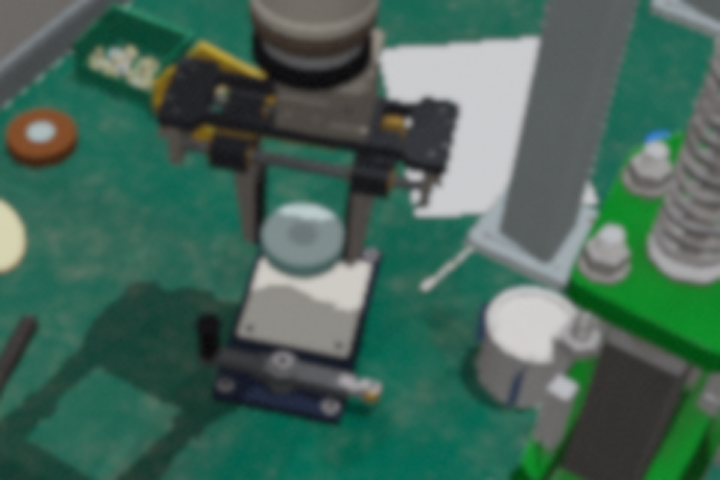

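```bash
python3 -m jog '0.003 -0.017 0.2 0 0 0 -1;0.003 -0.017 0.37 0 0 0 -1;0.003 -0.017 0.37 0 0 0 -1;0.003 -0.017 0.37 0 0 0 -1'
python3 go.py 0.5419 0.1394 0.02 110.7
```

```text
clock: 7.02
ee_pos: [0.543, 0.1383, 0.0321]
eef_rot: [0.001, -0.18, 0.984, -0.0]
force: [0.7, -0.2, -1.7]
width: 0.644
shift [0.0042 0.0094 0.0807] turn [-0.0002  0.0005  0.0003]
t 7.025 p [0.543  0.1383 0.0321] yaw_y 110.74686683343698 nest [-29.427   -1.3812] F [ 0.7408 -0.2095 -1.6958] Fnest [ 0.6189 -0.4579] w 59.25346472361444 j [ 0.0337  0.334   1.7778  0.0001  1.0282 -1.8992]
```

```bash
python3 -m jog '0 0 0.03 0 0 0 -1;0 0 0.06 0 0 0 -1;0 0 0.065 0 0 0 -1;0 0 0.065 0 0 0 -1'
python3 go.py 
python3 -m jog '0 0 0.008 0 0 0 -1;0 0 0.008 0 0 0 -1';python3 go.py
```

```text
clock: 7.52
ee_pos: [0.5422, 0.1379, 0.0212]
eef_rot: [-0.0, -0.18, 0.984, -0.0]
force: [-0.3, 0.0, -0.9]
width: 0.649
t 7.525 p [0.5422 0.1379 0.0212] yaw_y 110.71583348363137 nest [-30.3024  -1.5002] F [-0.2683  0.0054 -0.9467] Fnest [-0.2491  0.0999] w 59.72167949915979 j [ 0.0331  0.351   1.7815 -0.0001  1.0092 -1.8993]
clock: 7.78
ee_pos: [0.5422, 0.1379, 0.02]
eef_rot: [-0.0, -0.18, 0.984, 0.0]
force: [0.6, -0.1, -1.9]
width: 0.647
t 7.775 p [0.5422 0.1379 0.02  ] yaw_y 110.71420186993635 nest [-30.2964  -1.4944] F [ 0.5836 -0.0963 -1.874 ] Fnest [ 0.5119 -0.2963] w 59.51901239382341 j [ 0.0331  0.353   1.7818  0.      1.0069 -1.8993]
```

```bash
python3 -m jog '0 0 0.004 0 0 0 -1;0 0 0.004 0 0 0 -1';python3 go.py;python3 -m jog '0 0 0.003 0 0 0 -1;0 0 0.003 0 0 0 -1';python3 go.py
```

```text
clock: 8.02
ee_pos: [0.5423, 0.1379, 0.0196]
eef_rot: [0.0, -0.18, 0.984, -0.0]
force: [-0.9, -0.1, 1.4]
width: 0.647
t 8.025 p [0.5423 0.1379 0.0196] yaw_y 110.71443255294704 nest [-30.1519  -1.5379] F [-0.8672 -0.1391  1.3692] Fnest [-0.8604  0.1764] w 59.535128895357985 j [ 0.0331  0.3538  1.7818 -0.      1.0058 -1.8992]
clock: 8.28
ee_pos: [0.5425, 0.1379, 0.0196]
eef_rot: [0.0, -0.18, 0.984, -0.0]
force: [-1.6, 0.4, 5.1]
width: 0.645
t 8.275 p [0.5425 0.1379 0.0196] yaw_y 110.71791467194197 nest [-29.9695  -1.5606] F [-1.6395  0.3519  5.1004] Fnest [-1.4093  0.9087] w 59.362104876016176 j [ 0.0331  0.3541  1.7815 -0.      1.0055 -1.8992]
```

The glass is down: Fz changed sign and z stopped at 0.0196. Opening to release it, then checking.

```bash
python3 -m jog '0 0 -0.003 0 0 0 0.55;0 0 -0.003 0 0 0 0.55;0 0 -0.003 0 0 0 0.55';python3 go.py
python3 - <<'E'
from fit import *
for n in("top","scene"):
    c=ctrl.camera(n);cv2.imwrite(f"pics/{n}_d.png",cv2.resize(c["img"][150:310,230:470],None,fx=3,fy=3,interpolation=cv2.INTER_CUBIC))
E
```

```text
clock: 8.65
ee_pos: [0.5421, 0.1379, 0.0192]
eef_rot: [-0.0, -0.18, 0.984, 0.0]
force: [-0.4, -0.5, -0.1]
width: 0.774
t 8.65 p [0.5421 0.1379 0.0192] yaw_y 110.70765665602246 nest [-30.3898  -1.4715] F [-0.4473 -0.5406 -0.1141] Fnest [-0.6095 -0.3476] w 71.18710754639247 j [ 0.033   0.3542  1.7822  0.      1.0054 -1.8992]
```

View pics/scene_d.png

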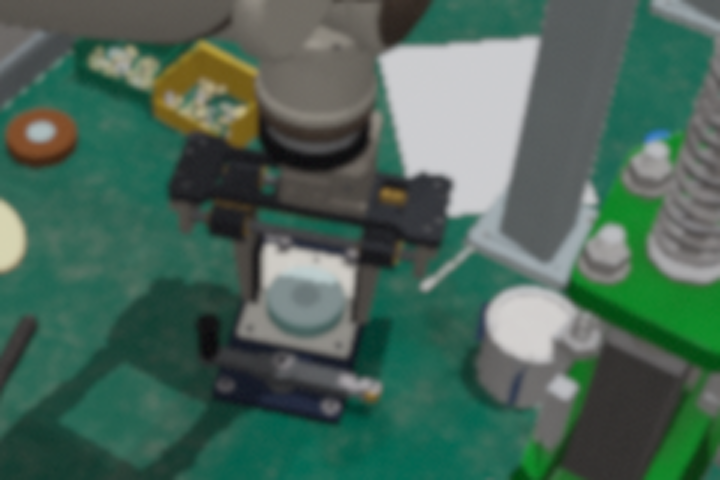

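View pics/top_d.png

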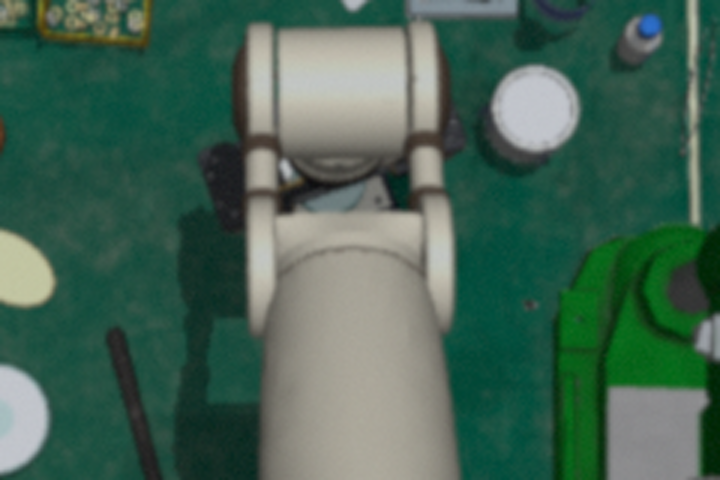

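The glass lies flat on the plate. Regripping lightly at 5 N and sliding it towards the pins.

```bash
python3 -m jog '0 0.01 -0.002 0 0 0 0.5;0 0.01 -0.002 0 0 0 -1;0 0.01 -0.002 0 0 0 -1;0 0.01 -0.002 0 0 0 -1;0 0.01 -0.002 0 0 0 -1' 5
python3 go.py
python3 -m jog '-0.03 0 0 0 0 0 -1;-0.06 0 0 0 0 0 -1;-0.09 0 0 0 0 0 -1;-0.12 0 0 0 0 0 -1;-0.14 0 0 0 0 0 -1'
python3 -m jog '0 0 0 0 0 0 -1;0 0 0 0 0 0 -1'
python3 go.py 0.57 0.15 0.0195 110.7
```

```text
clock: 9.38
ee_pos: [0.5417, 0.1393, 0.0198]
eef_rot: [-0.0, -0.18, 0.984, 0.0]
force: [0.2, -0.1, 0.4]
width: 0.653
t 9.375 p [0.5417 0.1393 0.0198] yaw_y 110.70956144236197 nest [-30.2537   0.0125] F [ 0.2355 -0.1387  0.4158] Fnest [ 0.1712 -0.213 ] w 60.040677519253 j [ 0.0357  0.3531  1.7823  0.0001  1.0062 -1.8966]
clock: 10.0
ee_pos: [0.5617, 0.1469, 0.0198]
eef_rot: [0.0, -0.18, 0.984, -0.0]
force: [-0.1, -0.2, 0.7]
width: 0.651
clock: 10.25
ee_pos: [0.5614, 0.1468, 0.0198]
eef_rot: [0.0, -0.18, 0.984, -0.0]
force: [0.1, 0.4, 0.1]
width: 0.65
shift [-0.0611  0.      0.0018] turn [-0.      0.0001  0.0001]
t 10.25 p [0.5614 0.1468 0.0198] yaw_y 110.71254380328212 nest [-9.1633 -0.0067] F [0.1291 0.3816 0.1144] Fnest [0.2557 0.3113] w 59.7811653494371 j [ 0.0475  0.3989  1.7209  0.      1.0215 -1.8848]
```

```bash
python3 -m jog '-0.01 0 0 0 0 0 -1;-0.02 0 0 0 0 0 -1;-0.03 0 0 0 0 0 -1;-0.03 0 0 0 0 0 -1' |grep -E "pos|force"; python3 go.py|tail -1
python3 -m jog '-0.004 0 0 0 0 0 -1;-0.008 0 0 0 0 0 -1' ;python3 go.py
python3 -m jog '-0.004 0 0 0 0 0 -1;-0.006 0 0 0 0 0 -1' ;python3 go.py
```

```text
ee_pos: [0.5658, 0.1484, 0.0197]
force: [-1.3, -0.4, -0.2]
t 10.75 p [0.5658 0.1484 0.0197] yaw_y 110.71927033162955 nest [-4.5139  0.0045] F [-1.3344 -0.3667 -0.241 ] Fnest [-1.3779  0.1286] w 59.947545226303035 j [ 0.05    0.409   1.7072  0.0001  1.025  -1.8824]
clock: 11.0
ee_pos: [0.5667, 0.1487, 0.0198]
eef_rot: [-0.0, -0.18, 0.984, -0.0]
force: [-0.7, -0.2, 1.5]
width: 0.651
t 11.0 p [0.5667 0.1487 0.0198] yaw_y 110.71533370412737 nest [-3.5785  0.0044] F [-0.6809 -0.1925  1.4838] Fnest [-0.705   0.0606] w 59.91398067722946 j [ 0.0506  0.4113  1.704  -0.      1.0264 -1.8817]
clock: 11.25
ee_pos: [0.5675, 0.1491, 0.0198]
eef_rot: [-0.0, -0.18, 0.984, 0.0]
force: [-0.9, -0.1, 1.1]
width: 0.653
t 11.25 p [0.5675 0.1491 0.0198] yaw_y 110.71453614632308 nest [-2.6458  0.0211] F [-0.8935 -0.1357  1.1264] Fnest [-0.8838  0.1889] w 60.102818427679686 j [ 0.0511  0.4133  1.7013 -0.      1.0271 -1.8812]
```

```bash
for i in 1; do python3 -m jog '-0.004 0 0 0 0 0 -1;-0.004 0 0 0 0 0 -1' >/dev/null;python3 go.py; done
python3 -m jog '-0.004 0 0 0 0 0 -1;-0.004 0 0 0 0 0 -1' >/dev/null;python3 go.py
```

```text
t 11.5 p [0.5681 0.1493 0.0197] yaw_y 110.71445827962664 nest [-1.9853  0.0147] F [-0.3173  0.3736  0.0386] Fnest [-0.1648  0.4617] w 59.645861852652786 j [ 0.0514  0.4146  1.6995  0.0001  1.0274 -1.8809]
t 11.75 p [0.5687 0.1495 0.0198] yaw_y 110.71948082420249 nest [-1.3795  0.0093] F [-0.8867  0.3612 -0.1601] Fnest [-0.7018  0.6514] w 59.83914130620404 j [ 0.0518  0.4159  1.6977 -0.      1.0279 -1.8806]
```

```bash

python3 -m jog '-0.003 0 0 0 0 0 -1;-0.003 0 0 0 0 0 -1' >/dev/null;python3 go.py
python3 -m jog '-0.003 0 0 0 0 0 -1;-0.003 0 0 0 0 0 -1' >/dev/null;python3 go.py
```

```text
t 12.0 p [0.5691 0.1497 0.0198] yaw_y 110.71381967080578 nest [-0.9667  0.0076] F [-0.1266  0.3962  0.7809] Fnest [0.0216 0.4154] w 59.642898196003884 j [ 0.052   0.4169  1.6964  0.      1.0283 -1.8804]
t 12.25 p [0.5695 0.1498 0.0197] yaw_y 110.71536536144075 nest [-0.5079  0.0054] F [-0.3753 -0.6481 -0.6885] Fnest [-0.5802 -0.4736] w 59.52649141070709 j [ 0.0522  0.4179  1.695   0.      1.0286 -1.8801]
```

```bash

python3 -m jog '-0.003 0 0 0 0 0 -1;-0.003 0 0 0 0 0 -1' >/dev/null;python3 go.py
python3 -m jog '-0.003 0 0 0 0 0 -1;-0.003 0 0 0 0 0 -1' >/dev/null;python3 go.py
python3 -m jog '-0.003 0 0 0 0 0 -1;-0.003 0 0 0 0 0 -1' >/dev/null;python3 go.py
```

```text
t 12.5 p [0.57   0.15   0.0198] yaw_y 110.71373073213465 nest [-0.0438  0.0173] F [ 0.1219 -0.4423  1.2765] Fnest [-0.0423 -0.4568] w 59.84598824493928 j [ 0.0525  0.4188  1.6937  0.      1.029  -1.8799]
t 12.75 p [0.5704 0.1501 0.0198] yaw_y 110.7144369603364 nest [0.403  0.0054] F [-0.9875  0.144   0.5381] Fnest [-0.8729  0.4837] w 59.84298299399407 j [ 0.0527  0.4198  1.6923  0.      1.0294 -1.8796]
t 13.0 p [0.5708 0.1503 0.0197] yaw_y 110.71656948391279 nest [0.8373 0.0422] F [-0.8162 -1.5547  0.6674] Fnest [-1.3131 -1.1658] w 59.476585817242665 j [ 0.053   0.4208  1.691   0.      1.0297 -1.8794]
```

```bash

python3 -m jog '0 0 0 0 0 0 -1' >/dev/null;python3 go.py
python3 -m jog '-0.002 0 0 0 0 0 -1;-0.002 0 0 0 0 0 -1' >/dev/null;python3 go.py
python3 -m jog '0 0 0 0 0 0 -1' >/dev/null;python3 go.py
```

```text
t 13.125 p [0.5708 0.1503 0.0198] yaw_y 110.71521885470926 nest [ 0.8405 -0.0023] F [0.0086 0.0523 1.1155] Fnest [0.0265 0.0459] w 59.90278632891793 j [ 0.0529  0.4208  1.691   0.      1.0297 -1.8794]
t 13.375 p [0.5708 0.1504 0.0197] yaw_y 110.71694087072194 nest [0.9282 0.0588] F [-1.2451 -0.1016  2.621 ] Fnest [-1.2006  0.3451] w 60.01151942714371 j [ 0.0531  0.4214  1.6902 -0.0001  1.0305 -1.8792]
t 13.5 p [0.5709 0.1503 0.0197] yaw_y 110.71404138649316 nest [0.9164 0.0023] F [-1.0852 -1.1984  1.7732] Fnest [-1.4388 -0.7375] w 59.66838035184763 j [ 0.053   0.4214  1.6903 -0.0001  1.0304 -1.8793]
```

```bash
cat > avg.py <<'E'
from h import *
np.set_printoptions(precision=2,suppress=True)
n=np.radians(20.7);N=np.array([[np.cos(n),np.sin(n)],[-np.sin(n),np.cos(n)]])
F=[];P=[]
for i in range(6):
    ctrl.camera("top");s=ctrl.observe();F.append([*(N@s["force"][:2]),s["force"][2],s["moment"][2]]);P.append(N@(s["ee_pos"][:2]-np.array([.570,.150]))*1000)
print(s["clock"],"Fnest mean",np.mean(F,0),"sd",np.std(F,0),"pos",np.mean(P,0),"w",s["width"]*92)
E
python3 avg.py
python3 -m jog '-0.003 0 0 0 0 0 -1;-0.003 0 0 0 0 0 -1' >/dev/null;python3 avg.py
```

```text
13.8 Fnest mean [-1.8   0.43  2.01 -0.  ] sd [0.27 0.42 0.45 0.03] pos [0.97 0.05] w 59.780186522847764
14.35 Fnest mean [-4.5   1.32  4.2  -0.04] sd [0.42 0.72 0.44 0.05] pos [1.24 0.17] w 59.691451005150746
```

Both pins carry: Fx is -4.5 N, and the sideways force of +1.3 N is well below the single-pin ratio. I'll give way in +y a little.

```bash
python3 -m jog '0 0.002 -0.001 0 0 0 -1;0 0.002 -0.001 0 0 0 -1' >/dev/null;python3 avg.py
```

```text
14.9 Fnest mean [-3.42  1.1   2.06 -0.02] sd [0.46 0.48 0.5  0.02] pos [1.49 0.41] w 60.12376112047511
```

```bash
python3 -m jog '0 0.003 -0.001 0 0 0 -1;0 0.003 -0.001 0 0 0 -1' >/dev/null;python3 avg.py
```

```text
15.45 Fnest mean [-1.92 -1.29 -1.28 -0.  ] sd [0.58 0.42 0.51 0.02] pos [1.55 0.53] w 59.4728245937233
```

```bash
python3 -m jog '-0.002 -0.001 0.0005 0 0 0 -1;-0.002 -0.001 0.0005 0 0 0 -1' >/dev/null;python3 avg.py
python3 -m jog '-0.002 -0.0005 0 0 0 0 -1;-0.002 -0.0005 0 0 0 0 -1' >/dev/null;python3 avg.py
```

```text
16.0 Fnest mean [-3.48 -1.37 -0.85  0.02] sd [0.6  0.57 0.28 0.02] pos [1.6  0.55] w 59.73408631644473
16.55 Fnest mean [-4.68 -1.87 -0.09  0.  ] sd [0.15 0.37 0.58 0.03] pos [1.64 0.57] w 59.78497161333083
```

```bash
python3 -m jog '0 -0.002 0 0 0 0 -1;0 -0.002 0 0 0 0 -1' >/dev/null;python3 avg.py
```

```text
17.1 Fnest mean [-4.84 -0.97 -0.02  0.04] sd [0.35 0.32 0.88 0.04] pos [1.66 0.53] w 59.9327041133439
```

```bash
python3 -m jog '0 -0.0015 0 0 0 0 -1;0 -0.0015 0 0 0 0 -1' >/dev/null;python3 avg.py
```

```text
17.65 Fnest mean [-5.14  0.05  0.02  0.02] sd [0.52 0.62 0.2  0.03] pos [1.65 0.51] w 59.78107400588844
```

Seated: Fx is -5.1 N and Fy is about 0, so each pin carries about 4 N. Holding for 1 s, then releasing.

```bash
python3 -m jog '0 0 0 0 0 0 -1;0 0 0 0 0 0 -1;0 0 0 0 0 0 -1;0 0 0 0 0 0 -1;0 0 0 0 0 0 -1'; python3 avg.py
python3 -m jog '0 0 0 0 0 0 0.5;0 0 0 0 0 0 0.6;0 0 0 0 0 0 0.6;0 0 0 0 0 0 0.6';python3 avg.py; python3 go.py
```

```text
clock: 18.27
ee_pos: [0.5714, 0.1511, 0.0198]
eef_rot: [-0.001, -0.18, 0.984, 0.0]
force: [-4.5, -1.8, -1.4]
width: 0.65
18.575 Fnest mean [-4.82  0.08 -0.12  0.02] sd [0.18 0.41 0.44 0.04] pos [1.65 0.52] w 59.73508909325437
clock: 19.08
ee_pos: [0.5724, 0.1509, 0.0202]
eef_rot: [0.0, -0.18, 0.984, 0.0]
force: [-0.4, 0.9, 0.5]
width: 0.796
19.375 Fnest mean [0.2  0.15 0.2  0.  ] sd [0.42 0.44 0.37 0.04] pos [2.25 0.  ] w 73.42396711828502
t 19.375 p [0.572  0.1507 0.02  ] yaw_y 110.70951136113052 nest [ 2.1451 -0.0222] F [0.3773 0.2616 0.479 ] Fnest [0.4454 0.1113] w 73.42396711828502 j [ 0.0535  0.4233  1.687   0.      1.0312 -1.8787]
```

```bash
python3 -m jog '0 0 -0.15 0 0 0 0.6;0 0 -0.4 0 0 0 0.6;0 0 -0.8 0 0 0 0.6;0 0 -0.8 0 0 0 0.6;0 0 -0.8 0 0 0 0.6'
python3 go.py 0.40 0.20 0.16 -20
```

```text
clock: 20.0
ee_pos: [0.5717, 0.1507, 0.1395]
eef_rot: [-0.0, -0.18, 0.984, 0.0]
force: [-0.3, -0.2, -0.5]
width: 0.801
shift [ 0.9543  0.7119 -0.1363] turn [ 0.0001 -0.0001 -0.2738]
t 20.0 p [0.5717 0.1507 0.1395] yaw_y 110.71259762573492 nest [1.8055 0.1091] F [-0.3088 -0.2008 -0.4511] Fnest [-0.3599 -0.0787] w 73.66743689073597 j [ 0.0536  0.266   1.6248 -0.      1.2514 -1.8787]
```

```bash
python3 -m jog '0.9 0.7 -0.1 0 0 0.29 0.2;0.9 0.7 -0.1 0 0 0.29 0.2;0.9 0.7 -0.1 0 0 0.29 0.2;0.9 0.7 -0.1 0 0 0.29 0.2;0.9 0.7 -0.1 0 0 0.29 0.2'
python3 go.py 0.38 0.26 0.16 -20
```

```text
clock: 20.62
ee_pos: [0.4066, 0.2012, 0.1529]
eef_rot: [-0.002, 0.274, 0.962, -0.001]
force: [0.1, 1.0, 0.0]
width: 0.599
shift [ 0.3571  0.24   -0.047 ] turn [-0.0013 -0.0002  0.4347]
t 20.625 p [0.4066 0.2012 0.1529] yaw_y 58.24879934043037 nest [-134.7764  105.6523] F [0.1343 0.9877 0.0119] Fnest [0.4748 0.8765] w 55.13420832683745 j [ 0.1921 -0.1034  1.9902 -0.0001  1.2586 -0.8245]
```

```bash
python3 -m jog '0.36 0.3 -0.05 0 0 0.29 0.1;0.36 0.3 -0.05 0 0 0.29 0.1;0.36 0.3 -0.05 0 0 0.29 0.1;0.36 0.3 -0.05 0 0 0.29 0.1;0.36 0.3 -0.05 0 0 0.29 0.1'
python3 go.py 0.38 0.26 0.16 -20
python3 - <<'E'
from fit import *
for n in("top","scene"):
    c=ctrl.camera(n);cv2.imwrite(f"pics/{n}_e.png",cv2.resize(c["img"][150:310,230:470],None,fx=3,fy=3,interpolation=cv2.INTER_CUBIC))
    for k,z in(("clamp_handle",.042),("clamp_pivot",.024),("clamp_nose",.024),("glass",.016)):
      for d in ctrl.mark_of(n,k)[:4]:
        uv=np.array(d["location"])*[640,480];print(n,k,round(d["conf"],2),uv,ray(c,uv,z)[:2])
    for d in ctrl.cut_out(n,"glass")[:4]: print(n,round(d["conf"],2),*glassfit(c,d["region"],.016))
E
```

```text
clock: 21.25
ee_pos: [0.3845, 0.2674, 0.1601]
eef_rot: [-0.001, 0.668, 0.744, -0.002]
force: [-0.2, 0.0, -1.0]
width: 0.551
shift [-0.0455 -0.0353  0.0011] turn [-0.0013  0.0007  0.1454]
t 21.25 p [0.3845 0.2674 0.1601] yaw_y 6.163491553224529 nest [-132.0188  175.3386] F [-0.2247  0.0276 -0.95  ] Fnest [-0.2005  0.1053] w 50.68428304184648 j [ 0.3487 -0.07    1.944  -0.      1.2721  0.2411]
top clamp_handle 0.81 [326.208 240.288] [0.465  0.1671]
top clamp_pivot 0.74 [342.016 186.72 ] [0.5962 0.1317]
top clamp_pivot 0.67 [346.432 237.12 ] [0.4754 0.1195]
top clamp_nose 0.49 [373.568 228.192] [0.4978 0.0557]
top glass 0.97 [218.496 195.6  ] [0.5706 0.4268]
top glass 0.89 [332.288 200.304] [0.5643 0.1542]
top glass 0.69 [225.792 290.784] [0.3443 0.4004]
top 0.8 [0.3414 0.408 ] 621.0 551.1861340422183
top 0.79 [0.5713 0.4257] 483.0 532.7592839290155
top 0.61 [0.572  0.1508] 515.0 522.0715674471576
scene clamp_handle 0.89 [300.992 261.984] [0.4639 0.1654]
scene clamp_pivot 0.86 [322.624 272.784] [0.4777 0.1181]
scene clamp_nose 0.63 [353.984 278.592] [0.5033 0.0541]
scene clamp_nose 0.35 [322.88  272.496] [0.4786 0.118 ]
scene glass 0.87 [330.176 242.88 ] [0.5632 0.1548]
scene glass 0.63 [189.12  260.688] [0.3404 0.3846]
scene glass 0.5 [245.696 198.624] [0.5629 0.4105]
scene 0.66 [0.3416 0.3847] 1115.0 588.5979119895492
scene 0.65 [0.5697 0.1488] 503.0 521.5948946159333
scene 0.62 [0.5733 0.4014] 129.0 423.2273242083611
```

View pics/scene_e.png

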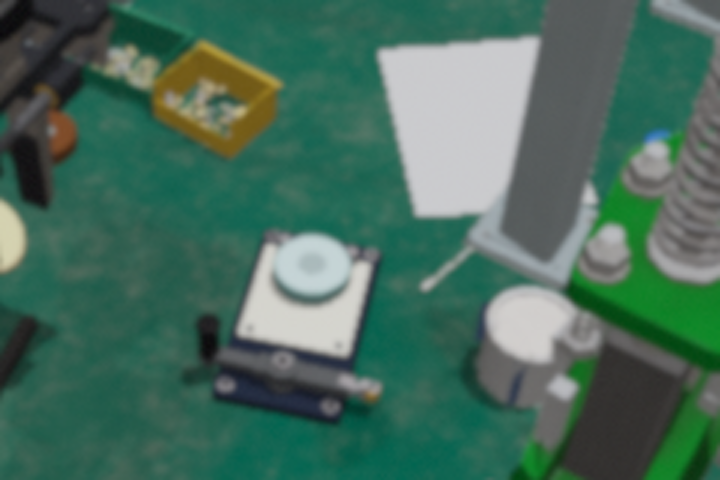

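View pics/top_e.png

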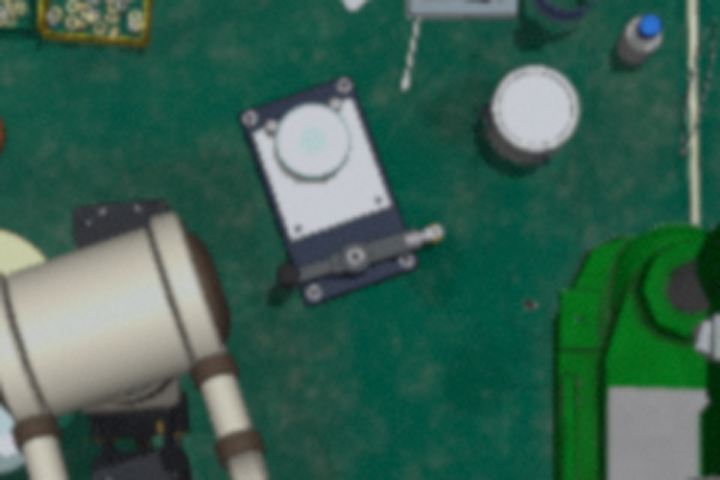

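Glass is against both pins in both views. The handle is at about (0.4635, 0.168). I'll move above it with jaw yaw about -40°, opening narrowed.

```bash
python3 go.py 0.4635 0.168 0.10 -40
python3 -m jog '-0.55 0.65 0.4 0 0 0.256 0;-0.55 0.65 0.4 0 0 0.256 -0.1;-0.55 0.65 0.4 0 0 0.256 -0.1;-0.55 0.65 0.4 0 0 0.256 -0.1;-0.55 0.65 0.4 0 0 0.256 -0.1'
python3 go.py 0.4635 0.168 0.10 -40
```

```text
shift [-0.7198  0.4372  0.4166] turn [ 0.     -0.      0.2585]
t 21.85 p [0.3861 0.2678 0.1625] yaw_y 6.536663967296683 nest [-130.4317  175.2255] F [-0.5083 -0.2304 -0.8556] Fnest [-0.5569 -0.0359] w 50.819512674102604 j [ 0.3485 -0.0723  1.9413 -0.      1.2726  0.2344]
clock: 22.48
ee_pos: [0.4924, 0.1966, 0.1022]
eef_rot: [-0.0, 0.905, 0.425, -0.0]
force: [0.6, -1.2, -0.3]
width: 0.452
shift [-0.2697 -0.0266  0.0148] turn [-0.0001  0.0001  0.0014]
t 22.475 p [0.4924 0.1966 0.1022] yaw_y -39.756078407459334 nest [-56.0957  70.9644] F [ 0.601  -1.2275 -0.3426] Fnest [ 0.1283 -1.3607] w 41.55283455981798 j [0.1516 0.1607 1.8284 0.     1.153  0.8455]
```

```bash
python3 -m jog '-0.27 -0.027 0.02 0 0 0 -0.1;-0.27 -0.027 0.02 0 0 0 -0.1;-0.27 -0.027 0.02 0 0 0 -0.1;-0.27 -0.027 0.02 0 0 0 -0.1'
python3 go.py 0.4635 0.168 0.036 -40
python3 - <<'E'
from fit import *
for n in("top","scene"):
    c=ctrl.camera(n);cv2.imwrite(f"pics/{n}_f.png",cv2.resize(c["img"][170:310,230:440],None,fx=3.5,fy=3.5,interpolation=cv2.INTER_CUBIC))
E
```

```text
clock: 22.98
ee_pos: [0.4644, 0.1687, 0.1001]
eef_rot: [0.0, 0.905, 0.426, 0.001]
force: [0.3, -0.4, -0.4]
width: 0.45
shift [-0.008  -0.0021  0.4271] turn [ 0.0003 -0.0004  0.0025]
t 22.975 p [0.4644 0.1687 0.1001] yaw_y -39.549779758418865 nest [-92.1622  54.8256] F [ 0.2724 -0.3806 -0.4149] Fnest [ 0.1203 -0.4523] w 41.39293218153133 j [0.1033 0.0711 1.9315 0.0001 1.1375 0.7935]
```

View pics/scene_f.png

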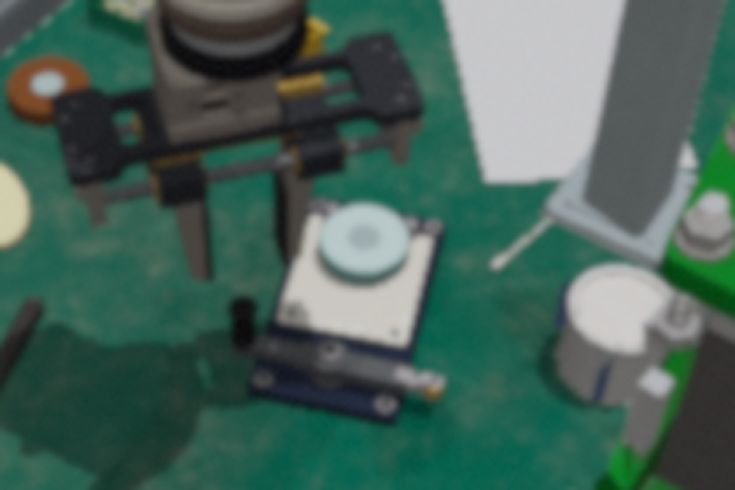

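The fingers straddle the handle in the picture, centred on column 243. Descending.

```bash
python3 -m jog '-0.008 0 0.1 0 0 0 -0.1;-0.008 0 0.2 0 0 0 -0.1;-0.008 0 0.25 0 0 0 -0.1;-0.008 0 0.25 0 0 0 -0.1'
python3 -m jog '0 0 0.05 0 0 0 -0.1;0 0 0.1 0 0 0 -0.1;0 0 0.17 0 0 0 -0.1;0 0 0.17 0 0 0 -0.1'
python3 go.py 0.4635 0.168 0.036 -40
```

```text
clock: 23.58
ee_pos: [0.4617, 0.1672, 0.0609]
eef_rot: [-0.0, 0.905, 0.426, -0.001]
force: [0.2, -0.1, 0.3]
width: 0.457
clock: 24.08
ee_pos: [0.4616, 0.1672, 0.0353]
eef_rot: [-0.0, 0.905, 0.426, -0.001]
force: [-0.7, -0.6, -0.6]
width: 0.448
shift [ 0.0122  0.0066 -0.0046] turn [-0.0005  0.0005  0.0023]
t 24.075 p [0.4616 0.1672 0.0353] yaw_y -39.577910619576244 nest [-95.3427  54.4409] F [-0.6654 -0.6065 -0.6032] Fnest [-0.8368 -0.3322] w 41.227634632110224 j [0.1008 0.1715 1.9701 0.     1.0022 0.7916]
```

Now gripping at about 15 N.

```bash
python3 -m jog '0 0 0 0 0 0 -1;0 0 0 0 0 0 -1;0 0 0 0 0 0 -1;0 0 0 0 0 0 -1;0 0 0 0 0 0 -1' 15
python3 go.py 
python3 avg.py
```

```text
clock: 24.7
ee_pos: [0.4615, 0.1691, 0.0366]
eef_rot: [-0.002, 0.905, 0.426, -0.0]
force: [-4.4, 6.7, 2.7]
width: 0.189
t 24.7 p [0.4615 0.1691 0.0366] yaw_y -39.61937358172564 nest [-94.7254  56.1663] F [-4.4306  6.6698  2.6668] Fnest [-1.7869  7.8053] w 17.39736474023533 j [0.1024 0.1694 1.9694 0.004  1.0044 0.7917]
25.0 Fnest mean [-0.69  7.73  2.55 -0.1 ] sd [0.68 0.42 0.39 0.03] pos [-94.72  56.16] w 17.520088748899568
```

```bash
cat > arc.py <<'E'
import sys; from h import *
np.set_printoptions(precision=3,suppress=True)
P=np.array([.4797,.1164]);px,py=float(sys.argv[1]),float(sys.argv[2]) # commanded now
s=ctrl.observe();q=s["eef_rot"];R=Ro.from_quat([q[1],q[2],q[3],q[0]]).as_matrix()
r=np.array(s["ee_pos"][:2])-P;print("meas radius",np.linalg.norm(r)*1e3,"q deg",(np.degrees(np.arctan2(r[1],r[0]))-105.7)%360)
for d in map(float,sys.argv[3:]):
    a=np.radians(d+105.7);w=P+.055*np.array([np.cos(a),np.sin(a)])
    print(d,w,(R.T@np.array([w[0]-px,w[1]-py,0]))[:2]/.15)
E
python3 arc.py .4616 .1672 6 12 18 24 30 36
```

```text
meas radius 55.71900937195488 q deg 3.323245619352761
6.0 [0.459 0.168] [-0.008 -0.013]
12.0 [0.454 0.165] [-0.043 -0.029]
18.0 [0.449 0.162] [-0.079 -0.042]
24.0 [0.445 0.159] [-0.116 -0.051]
30.0 [0.44  0.155] [-0.154 -0.057]
36.0 [0.437 0.15 ] [-0.192 -0.058]
```

```bash
python3 -m jog '-0.008 -0.013 0 0 0 0 -1;-0.025 -0.021 0 0 0 0 -1;-0.043 -0.029 0 0 0 0 -1;-0.061 -0.036 0 0 0 0 -1;-0.079 -0.042 0 0 0 0 -1'
python3 arc.py .4493 .1619 24 30 36 42 48
```

```text
clock: 25.62
ee_pos: [0.4505, 0.1635, 0.0369]
eef_rot: [-0.001, 0.905, 0.426, 0.001]
force: [0.1, 7.6, 0.2]
width: 0.191
meas radius 55.40804517686282 q deg 16.161627316855856
24.0 [0.445 0.159] [-0.036 -0.011]
30.0 [0.44  0.155] [-0.074 -0.016]
36.0 [0.437 0.15 ] [-0.113 -0.017]
42.0 [0.433 0.146] [-0.151 -0.014]
48.0 [0.43  0.141] [-0.189 -0.007]
```

```bash
python3 -m jog '-0.033 -0.014 0 0 0 0 -1;-0.071 -0.019 0 0 0 0 -1;-0.110 -0.020 0 0 0 0 -1;-0.148 -0.017 0 0 0 0 -1;-0.186 -0.010 0 0 0 0 -1'
python3 go.py;python3 arc.py .4307 .1418 54 60 66 72 78
```

```text
clock: 26.25
ee_pos: [0.4294, 0.1432, 0.0366]
eef_rot: [-0.002, 0.905, 0.426, -0.001]
force: [-6.9, 9.0, 6.9]
width: 0.196
t 26.25 p [0.4294 0.1432 0.0366] yaw_y -39.586402294331656 nest [-133.935    43.3566] F [-6.8931  9.0364  6.8888] Fnest [-3.254  10.8896] w 17.997839521499692 j [0.0513 0.0752 2.0746 0.0041 0.9953 0.74  ]
meas radius 57.013661903574786 q deg 46.24452509869876
54.0 [0.428 0.135] [-0.043  0.014]
60.0 [0.426 0.13 ] [-0.079  0.028]
66.0 [0.425 0.124] [-0.113  0.046]
72.0 [0.425 0.119] [-0.144  0.068]
78.0 [0.425 0.113] [-0.174  0.093]
```

```bash
python3 - <<'E'
from fit import *
P=np.array([[.4615,.1691],[.4505,.1635],[.4294,.1432]])
s=least_squares(lambda c:np.linalg.norm(P-c,axis=1)-.055,[.48,.116]);print(s.x,s.fun)
E
python3 avg.py; sed -i 's/P=np.array(\[.4797,.1164\])/P=np.array([.4784,.1172])/' arc.py
```

```text
[0.4774 0.1161] [ 0.0004 -0.0005  0.0002]
26.55 Fnest mean [-5.22  8.59  7.54  0.11] sd [0.26 0.49 0.55 0.02] pos [-134.46   43.01] w 17.361691279916467
```

```bash
sed -i 's/P=np.array(\[.4784,.1172\])/P=np.array([.4768,.1167])/' arc.py; python3 arc.py .4307 .1418 48 54 60 66 72 
```

```text
meas radius 54.3838112509595 q deg 45.719087558802
48.0 [0.427 0.141] [-0.017 -0.013]
54.0 [0.425 0.136] [-0.054 -0.003]
60.0 [0.424 0.13 ] [-0.09   0.012]
66.0 [0.422 0.125] [-0.124  0.03 ]
72.0 [0.422 0.119] [-0.155  0.052]
```

```bash
python3 -m jog '-0.017 -0.013 0 0 0 0 -1;-0.054 -0.003 0 0 0 0 -1;-0.090 0.012 0 0 0 0 -1;-0.124 0.030 0 0 0 0 -1;-0.124 0.030 0 0 0 0 -1'
python3 avg.py; python3 arc.py .4225 .1250 72 78 84 90
```

```text
clock: 27.18
ee_pos: [0.4202, 0.1249, 0.0363]
eef_rot: [-0.002, 0.905, 0.426, -0.003]
force: [-8.6, 3.8, 9.7]
width: 0.187
27.475 Fnest mean [-7.67  6.94  9.71  0.19] sd [0.5  0.48 0.45 0.03] pos [-149.05   29.5 ] w 17.663465444779444
meas radius 57.236808115483065 q deg 66.04822974178911
72.0 [0.422 0.119] [-0.034  0.022]
78.0 [0.422 0.113] [-0.063  0.047]
84.0 [0.423 0.107] [-0.09   0.075]
90.0 [0.424 0.102] [-0.113  0.105]
```

```bash
python3 - <<'E'
from fit import *
for n in("top","scene"):
    c=ctrl.camera(n);cv2.imwrite(f"pics/{n}_g.png",cv2.resize(c["img"][190:310,250:400],None,fx=5,fy=5,interpolation=cv2.INTER_CUBIC))
    for k,z in(("clamp_handle",.042),("clamp_pivot",.024),("clamp_nose",.024)):
      for d in ctrl.mark_of(n,k)[:4]:
        uv=np.array(d["location"])*[640,480];print(n,k,round(d["conf"],2),uv,ray(c,uv,z)[:2])
s=ctrl.observe();print(s["force"],s["moment"],s["ee_pos"])
E
```

```text
top clamp_handle 0.51 [405.824 183.6  ] [ 0.6028 -0.018 ]
top clamp_nose 0.37 [356.992 212.016] [0.5358 0.0953]
scene clamp_handle 0.88 [304.384 283.584] [0.4223 0.1266]
scene clamp_pivot 0.9 [322.368 274.512] [0.4735 0.1159]
[-9.0205  3.6779  8.9451] [0.7414 1.7168 0.177 ] [0.4201 0.1249 0.0363]
```

View pics/scene_g.png

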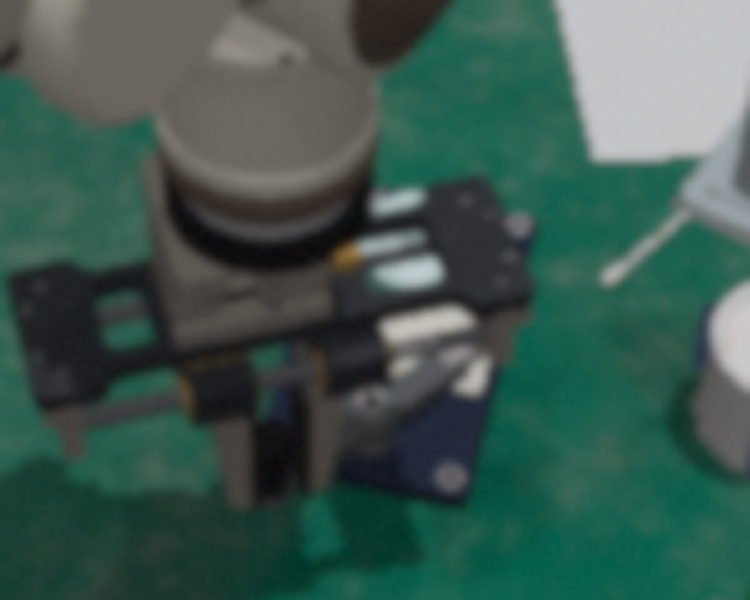

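The handle is in the jaws with the arm at about 65°, but the grip is building axial and radial loads. I'll loosen into a cage, turn the jaws to the push direction, and push from there.

```bash
python3 -m jog '0 0 0 0 0 0 -0.4;0 0 0 0 0 0 -0.4;0 0 0 0 0 0 -0.4'; python3 avg.py; python3 go.py
python3 -m jog '0 0 0 0 0 0.06 -0.4;0 0 0 0 0 0.12 -0.4;0 0 0 0 0 0.18 -0.4;0 0 0 0 0 0.2 -0.4;0 0 0 0 0 0.2 -0.4'; python3 avg.py;python3 go.py
```

```text
clock: 28.25
ee_pos: [0.4233, 0.1242, 0.0367]
eef_rot: [0.0, 0.905, 0.426, 0.0]
force: [-0.1, 0.3, -0.9]
width: 0.299
28.55 Fnest mean [-0.03  0.75 -0.08  0.01] sd [0.25 0.49 0.44 0.02] pos [-146.57   27.93] w 27.639614764129174
t 28.55 p [0.4229 0.1244 0.0365] yaw_y -39.576745862640664 nest [-146.6403   28.0461] F [-0.6249  0.9352 -0.1448] Fnest [-0.254   1.0957] w 27.639614764129174 j [ 0.0107  0.0428  2.109  -0.0001  0.9898  0.7014]
clock: 29.18
ee_pos: [0.4217, 0.1249, 0.036]
eef_rot: [-0.0, 0.992, 0.126, -0.001]
force: [-3.1, 2.6, 0.6]
width: 0.302
29.475 Fnest mean [-2.04  3.23 -0.32  0.04] sd [0.44 0.43 0.66 0.03] pos [-147.36   28.61] w 27.865466212339268
t 29.475 p [0.4226 0.1245 0.0363] yaw_y -75.54294035634433 nest [-146.9211   28.2654] F [-2.9395  1.6173 -1.0923] Fnest [-2.1781  2.5519] w 27.865466212339268 j [0.0109 0.0429 2.1094 0.     0.9898 1.3293]
```

```bash
sed -i 's/P=np.array(\[.4768,.1167\])/P=np.array([.4784,.1165])/' arc.py; python3 arc.py .4213 .1292 64 70 76 82 88 94 99 102
```

```text
meas radius 56.39898335797017 q deg 66.13725782474357
64.0 [0.424 0.126] [0.015 0.023]
70.0 [0.424 0.121] [0.    0.059]
76.0 [0.423 0.115] [-0.01   0.096]
82.0 [0.424 0.109] [-0.017  0.134]
88.0 [0.425 0.103] [-0.019  0.172]
94.0 [0.427 0.098] [-0.018  0.211]
99.0 [0.428 0.094] [-0.013  0.242]
102.0 [0.43  0.091] [-0.009  0.261]
```

```bash
python3 -m jog '0 0.03 0 0 0 0 -0.4;-0.005 0.06 0 0 0 0 -0.4;-0.010 0.09 0 0 0 0 -0.4;-0.012 0.12 0 0 0 0 -0.4;-0.012 0.12 0 0 0 0 -0.4'
python3 avg.py; python3 go.py
python3 - <<'E'
from fit import *
for n in("top","scene"):
    c=ctrl.camera(n);cv2.imwrite(f"pics/{n}_h.png",cv2.resize(c["img"][190:310,250:400],None,fx=5,fy=5,interpolation=cv2.INTER_CUBIC))
    for k,z in(("clamp_handle",.042),("clamp_pivot",.024),("clamp_nose",.024)):
      for d in ctrl.mark_of(n,k)[:2]:
        uv=np.array(d["location"])*[640,480];print(n,k,round(d["conf"],2),uv,ray(c,uv,z)[:2])
E
```

```text
clock: 30.1
ee_pos: [0.4266, 0.1059, 0.0369]
eef_rot: [0.0, 0.992, 0.125, 0.001]
force: [0.1, 0.5, 0.2]
width: 0.299
30.4 Fnest mean [-0.05  0.19  0.18 -0.  ] sd [0.47 0.35 0.36 0.03] pos [-149.85    9.95] w 27.563916828868948
t 30.4 p [0.426  0.1065 0.0367] yaw_y -75.56758458475468 nest [-150.1091   10.2555] F [-0.0581 -0.2434  0.0173] Fnest [-0.1404 -0.2072] w 27.563916828868948 j [-0.0314  0.0373  2.1143 -0.0002  0.9892  1.2876]
top clamp_handle 0.69 [334.016 197.088] [0.5674 0.1506]
top clamp_handle 0.64 [333.888 200.784] [0.5586 0.1508]
top clamp_nose 0.43 [345.984 207.888] [0.5452 0.1215]
scene clamp_handle 0.48 [312.128 285.696] [0.4271 0.1103]
scene clamp_pivot 0.5 [322.624 273.216] [0.4767 0.1174]
```

View pics/scene_h.png

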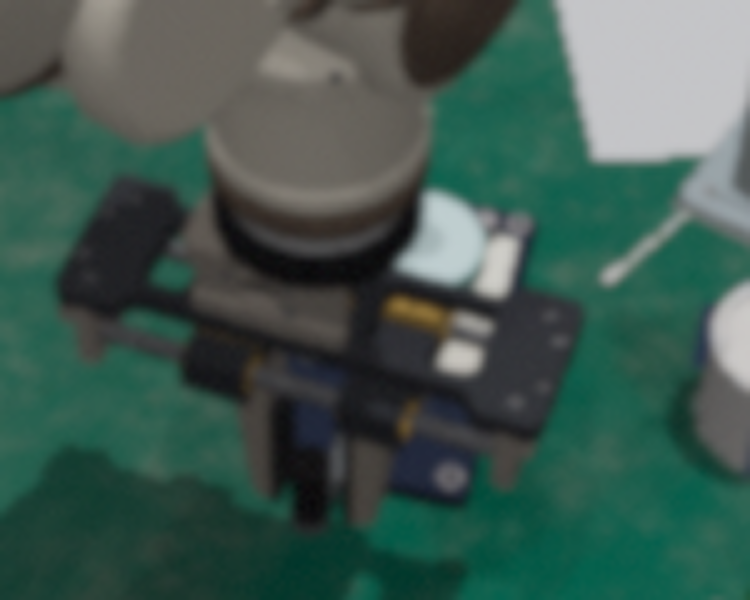

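```bash
python3 -m jog '0 0.02 0 0 0 0 -0.4;0.001 0.04 0 0 0 0 -0.4;0.002 0.06 0 0 0 0 -0.4;0.003 0.08 0 0 0 0 -0.4;0.003 0.08 0 0 0 0 -0.4'
python3 avg.py; python3 go.py
```

```text
clock: 31.42
ee_pos: [0.4287, 0.0949, 0.0362]
eef_rot: [-0.0, 0.992, 0.125, -0.0]
force: [-2.2, 1.8, -0.3]
width: 0.301
31.725 Fnest mean [-1.07  2.18 -1.33  0.03] sd [0.43 0.36 0.52 0.04] pos [-151.25   -1.67] w 27.641424143415016
t 31.725 p [0.4292 0.095  0.0365] yaw_y -75.57298489161143 nest [-151.1205   -1.6773] F [-1.4636  1.8782 -2.0187] Fnest [-0.7052  2.2743] w 27.641424143415016 j [-0.0583  0.0392  2.1126 -0.0001  0.9893  1.2607]
```

```bash
python3 -m jog '0.001 0.01 0 0 0 0 -0.4;0.002 0.02 0 0 0 0 -0.4;0.003 0.03 0 0 0 0 -0.4;0.003 0.03 0 0 0 0 -0.4'
python3 avg.py
python3 -m jog '0.001 0.01 0 0 0 0 -0.4;0.002 0.02 0 0 0 0 -0.4;0.003 0.03 0 0 0 0 -0.4;0.003 0.03 0 0 0 0 -0.4'
python3 avg.py
```

```text
clock: 32.22
ee_pos: [0.4313, 0.0905, 0.0368]
eef_rot: [0.0, 0.992, 0.125, 0.001]
force: [-0.7, 0.4, 0.5]
width: 0.301
32.525 Fnest mean [-0.03 -0.09  0.08 -0.01] sd [0.27 0.44 0.31 0.03] pos [-150.88   -6.47] w 27.65230282367298
clock: 33.02
ee_pos: [0.4313, 0.0886, 0.0364]
eef_rot: [-0.002, 0.992, 0.125, -0.001]
force: [-1.2, 10.0, 1.7]
width: 0.303
33.325 Fnest mean [ 1.31 10.05  2.8  -0.04] sd [0.58 0.5  0.26 0.04] pos [-151.45   -8.43] w 27.911219226053376
```

Force rose to 10 N with little travel, after dropping to 0 the step before, so this is probably the stop past over-centre. I'll look.

```bash
python3 -m jog '0 0.008 0 0 0 0 -0.4;0 0.008 0 0 0 0 -0.4'; python3 avg.py; python3 - <<'E'
from fit import *
for n in("top","scene"):
    c=ctrl.camera(n);cv2.imwrite(f"pics/{n}_i.png",cv2.resize(c["img"][190:310,250:400],None,fx=5,fy=5,interpolation=cv2.INTER_CUBIC))
E
```

```text
clock: 33.58
ee_pos: [0.4313, 0.0884, 0.0363]
eef_rot: [-0.003, 0.992, 0.125, -0.001]
force: [-2.0, 14.1, 3.4]
width: 0.297
33.875 Fnest mean [ 2.36 14.51  3.35 -0.07] sd [0.45 0.48 0.33 0.03] pos [-151.52   -8.64] w 27.68652154966932
```

View pics/scene_i.png

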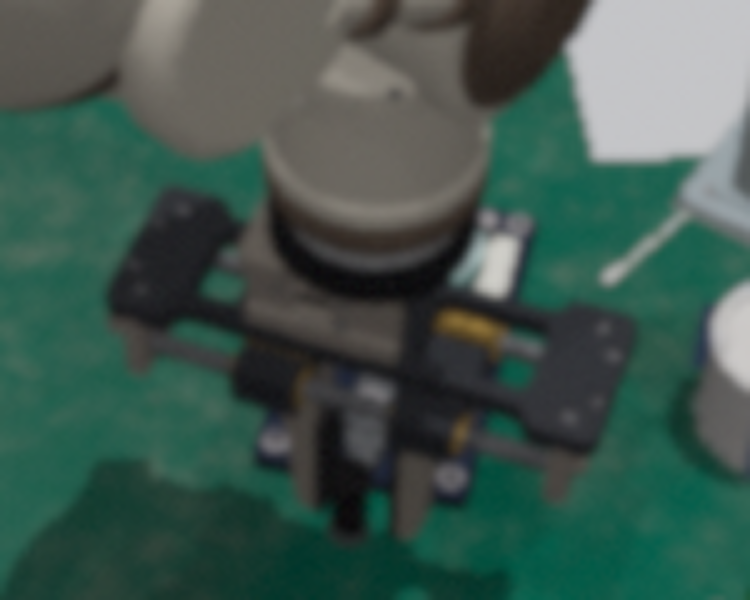

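View pics/top_i.png

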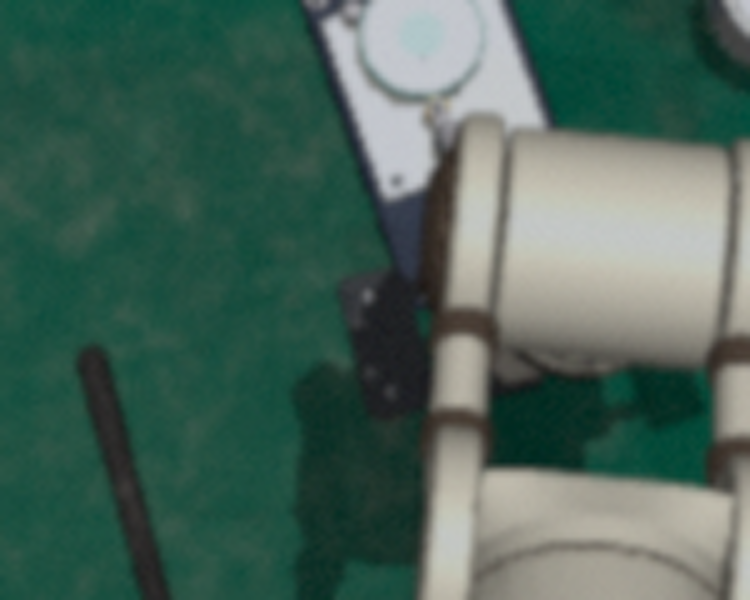

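The roller is on the glass rim at (435,107) in the top crop, and the handle is hard on its stop: 1.2 mm of command gave 0.2 mm of motion. Backing off to centre the cage, opening, and lifting.

```bash
python3 -m jog '0 -0.02 0 0 0 0 -0.4;0 -0.04 0 0 0 0 -0.4;0 -0.047 0 0 0 0 -0.2;0 -0.047 0 0 0 0 0;0 -0.047 0 0 0 0 0'; python3 avg.py
python3 -m jog '0 0 -0.1 0 0 0 0;0 0 -0.3 0 0 0 0;0 0 -0.7 0 0 0 0;0 0 -0.8 0 0 0 0;0 0 -0.8 0 0 0 0'; python3 go.py 0.33 0.25 0.2 -40
```

```text
clock: 34.6
ee_pos: [0.4308, 0.092, 0.0365]
eef_rot: [0.0, 0.992, 0.125, 0.0]
force: [0.4, 0.7, -0.1]
width: 0.5
34.9 Fnest mean [ 0.24  0.31  0.34 -0.01] sd [0.44 0.78 0.35 0.01] pos [-150.74   -4.91] w 46.095895034013694
clock: 35.52
ee_pos: [0.4316, 0.0922, 0.1578]
eef_rot: [0.0, 0.992, 0.126, 0.002]
force: [-0.2, -0.3, -0.5]
width: 0.5
shift [-0.3927 -1.1873 -0.2834] turn [ 0.0006 -0.0008 -0.1976]
t 35.525 p [0.4316 0.0922 0.1578] yaw_y -75.57028049051023 nest [-149.9386   -5.1399] F [-0.1885 -0.2981 -0.4862] Fnest [-0.2817 -0.2122] w 45.96627377158155 j [-0.0647 -0.1508  2.0224 -0.      1.2668  1.2543]
```

```bash
python3 -m jog '-0.3 -0.9 -0.25 0 0 0 0;-0.3 -0.9 -0.25 0 0 0 0;-0.3 -0.9 -0.25 0 0 0 0;-0.3 -0.9 -0.25 0 0 0 0;-0.3 -0.9 -0.25 0 0 0 0'
python3 -m jog '0 -0.4 0 0 0 0 0;0 -0.4 0 0 0 0 0;0 -0.4 0 0 0 0 0'
python3 - <<'E'
from fit import *
for n in("top","scene"):
    c=ctrl.camera(n);cv2.imwrite(f"pics/{n}_j.png",cv2.resize(c["img"][150:310,230:440],None,fx=3.7,fy=3.7,interpolation=cv2.INTER_CUBIC))
    for k,z in(("clamp_handle",.042),("clamp_pivot",.024),("clamp_nose",.024),("glue_tin",0),("marker",0)):
      for d in ctrl.mark_of(n,k)[:2]:
        uv=np.array(d["location"])*[640,480];print(n,k,round(d["conf"],2),uv,ray(c,uv,z)[:2])
    for d in ctrl.cut_out(n,"glass")[:4]: print(n,round(d["conf"],2),*glassfit(c,d["region"],.016))
E
```

```text
clock: 36.15
ee_pos: [0.353, 0.211, 0.1925]
eef_rot: [0.0, 0.992, 0.125, -0.001]
force: [-0.4, 0.7, 0.1]
width: 0.497
clock: 36.52
ee_pos: [0.3387, 0.2689, 0.1932]
eef_rot: [0.001, 0.992, 0.125, -0.001]
force: [0.7, -0.0, 0.2]
width: 0.5
top clamp_handle 0.59 [358.976 254.976] [0.4321 0.0904]
top clamp_pivot 0.83 [347.968 238.608] [0.4719 0.1158]
top clamp_nose 0.44 [338.112 211.92 ] [0.5352 0.1401]
top glue_tin 0.7 [404.288 185.904] [ 0.6058 -0.0198]
top 0.77 [0.5721 0.4251] 474.0 532.6677855707239
top 0.53 [0.3443 0.4313] 71.0 553.5131707175169
scene clamp_handle 0.57 [319.168 286.704] [0.4334 0.0969]
scene clamp_handle 0.41 [329.6  241.68] [0.5468 0.1463]
scene clamp_pivot 0.89 [322.496 274.416] [0.4739 0.1158]
scene clamp_pivot 0.65 [329.28  242.688] [0.5568 0.1532]
scene clamp_nose 0.36 [327.424 250.992] [0.534  0.1432]
scene glue_tin 0.91 [403.2  271.68] [ 0.5979 -0.0195]
scene marker 0.83 [226.816 277.008] [0.362  0.2953]
scene marker 0.48 [322.496 273.12 ] [0.4913 0.1273]
scene 0.86 [0.5711 0.1494] 473.0 520.3771101885941
scene 0.6 [0.341 0.385] 1134.0 589.0131353083998
```

View pics/scene_j.png

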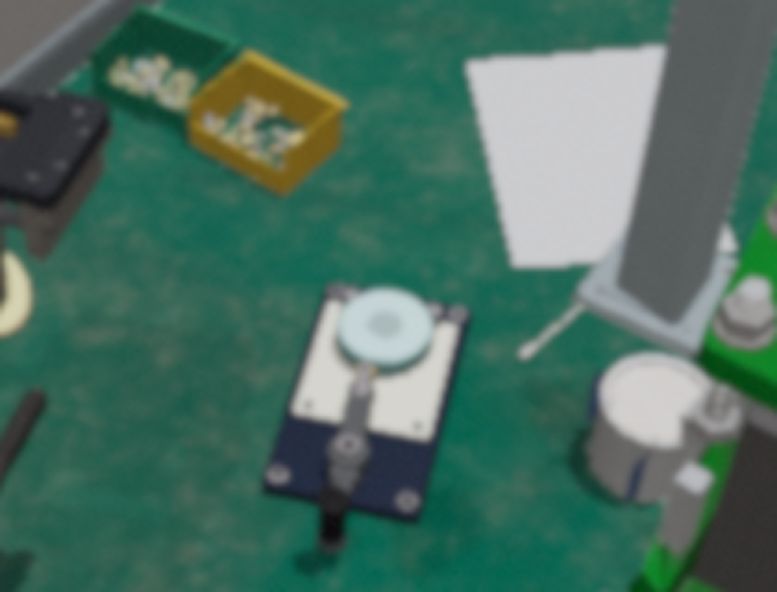

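View pics/top_j.png

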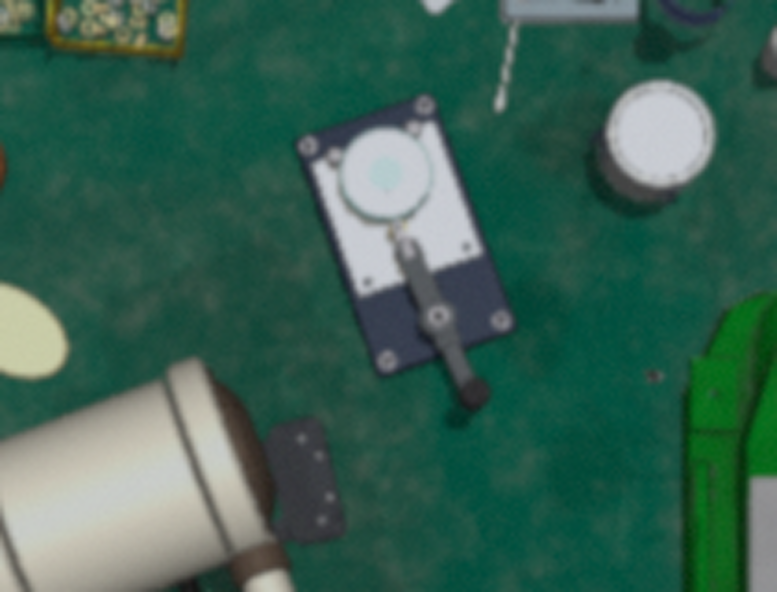

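Clamp closed with the roller on the rim and the glass against both pins. I'll compare the other objects with the first pictures, then hand in.

```bash
python3 - <<'E'
from fit import *
for n,boxes in(("scene",{"marker":(205,250,250,310),"tin":(380,240,415,290)}),("top",{"tin":(385,165,430,215),"dropper":(430,145,460,180)})):
    a=cv2.imread(f"pics/{n}0.png").astype(float);b=ctrl.camera(n)["img"].astype(float)
    for k,(x0,y0,x1,y1) in boxes.items(): 
        g=lambda i:cv2.cvtColor(cv2.GaussianBlur(i[y0:y1,x0:x1],(5,5),0).astype(np.uint8),cv2.COLOR_BGR2GRAY).astype(np.float32)
        print(n,k,np.abs(g(a)-g(b)).mean(),cv2.phaseCorrelate(g(a),g(b)))
ctrl.close_job();print(ctrl.observe()["clock"])
E
```

```text
scene marker 6.1625924 ((0.5219084970050183, 0.10762895786270832), 0.7142109727859497)
scene tin 4.3902855 ((6.850177954476067e-05, -0.021396665047731744), 1.0013068821032842)
top tin 1.6635555 ((0.44847589578586167, -0.07984779594248081), 0.9885627182854546)
top dropper 1.4561905 ((-0.08214723158218362, -0.040201205959643715), 0.9798687903969376)
the job is handed in; nothing more can be done
the job is handed in; nothing more can be done
```

The glass is seated in the nest against both pins, the clamp is closed on its stop, and I handed the job in at about 37 s with the robot clear of everything.

**What I did**
- **Glass:** I took it off the felt pad, laid it flat on the slide plate and released it. I then regripped it at 5 N and slid it to the pins.
- **Seating:** I gave way sideways until the sideways force was about 0 with about 5 N of push, roughly 4 N on each pin. I held that for about 1 s before letting go. The largest averaged seating force was about 5 N.
- **Clamp:** I swung the handle to its stop, where it felt rigid at 10–14 N, then let go and moved away.

**Last checks**
- Both views show the glass against both pins, with the roller on its rim and the clamp arm in line with the nest.
- The tin and dropper have not moved, within half a pixel.
- The marker comparison is weaker. Its image shift was 0.5 pixel, but with lower correlation, probably from the arm's shadow. The network put it 7 mm from its first reading, which I took as noise because nothing came near it.

**What went less well**
- **Handle grip:** Gripping the handle firmly built up about 10–14 N of side and axial load from about halfway round. I opened the fingers and pushed the handle the rest of the way instead.
- **Mistyped move:** One move above the nest at 0.10 m was typed with wrong values. It touched nothing, and I corrected it.

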